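# Scoop two toe bones out from under the drying rack

### The job

Two toe bones have rolled under the low drying rack and the consolidant on them is still tacky. Take the long-handled scoop, reach in under the rack's deck, gather both bones into its pan, draw them out and tip them gently, from just above, into the specimen tray; then lay the scoop down flat on the bench, clear of the rack. Never touch the bones with the fingers, do not strike the rack's deck or shift the rack and the pieces drying on it, and leave the two rock lumps under the rack and the big rock and the glue bottle in front of it where they are.

Things in the scene. Friction and masses are not known exactly. Their poses are not given: they have to be found in the camera images.
- scoop: Flat sheet-metal scoop with a long pale wooden handle, 317 mm overall, 0.17 kg. Origin under the pan's middle, on its underside; x points away from the handle, out of the open front, z up. Pan x -60 to +65, y +-70 mm; floor 2 mm; sides 2 mm thick, 6 mm high at x=+53 rising to 34 mm at x=-45; back wall 34 mm high at x=-60. Polished: bones slide off when it is tipped 15 to 20 degrees.
- scoop_grip (a point): Good place to hold the handle, on its axis at x=-175, z=38 mm in the scoop's frame (same axes); it stays outside the rack when the lip is at the back plate. Handle straight and level, 22 mm wide (y), 24 mm tall, free to grip from x=-235 to -100; its end is turned down into a thin foot at x=-252, so the scoop lies level on the bench.
- scoop_lip (a point): Middle of the scoop's bevelled front lip (0.4 mm thin, full thickness 22 mm behind it), at x=+65, z=0 mm in the scoop's frame, same axes.
- drying_rack: Low wire rack standing loose, 2.4 kg, 370 wide (y), 150 mm deep (x). Origin on the bench under its middle; x points from the open front to the back. Legs 11 mm, feet 14 mm in diameter at x=+-75, y=+-185; front and ends open. Along the back an upright plate 3 to 35 mm high, inner face at x=+70: bones pushed against it ride up onto the lip (a few N). The rack slides if shoved with some 10 N.
- rack_deck: The rack's deck, fixed to it, same origin and axes: a frame of 8 mm rod (x=+-75, y=+-185) with thin wires across, seen through from above. Underside 72 mm, top 80 mm above the bench. Not to be struck.
- bone_a: Toe bone, beige dumbbell 93 mm long, 30 to 38 mm wide, 30 mm high, 0.06 kg, on the bench under the rack. Origin at the middle of its underside; its long axis lies along (-0.57, 0.82, 0) in its frame, within about 20 degrees of the rack's y. It lies nearer the back plate than bone_b.
- bone_b: The other toe bone, same shape, origin and axes as bone_a; it lies 50 to 75 mm in front of bone_a (toward the open front), roughly side by side with it (long axis within 30 degrees of the rack's y).
- specimen_tray: Open grey plastic tray with a foam inlay, fixed to the bench, 210 mm (x) by 150 mm (y) outside, walls 4 mm thick, rim 52 mm above the bench, top of the foam 32 mm above it. Origin on the bench under its middle.
- chalk_lump: Whitish lump of rock 43x43x24 mm under one end of the rack, about 150 mm from the rack's middle; stays there.
- brown_lump: Brown lump of rock 34x36x21 mm under the other end of the rack, about 150 mm from its middle; stays there. (Which lump is at which end varies.)
- rib_piece: Curved rib piece 115x263x25 mm, drying loose on the rack's deck. Origin at the middle of its underside.
- matrix_block: Flat block of rock 58x56x29 mm, drying loose on the rack's deck. Origin at the middle of its underside.
- rock: Lump of rock 72x74x71 mm standing at one side in front of the open front of the rack, off the way in. Origin at the middle of its underside.
- glue_bottle: Upright white glue bottle with an orange tip, 48 mm in diameter, 154 mm tall, standing at the other side in front of the open front of the rack. (Which is at which side varies.) Origin at the middle of its underside.

How it is judged:
On the way:
1. a bone lies in the scoop's pan and has been drawn out clear of the rack (((x of bone_a in the frame of scoop between -0.06 and 0.065 m and y of bone_a in the frame of scoop between -0.07 and 0.07 m and z of bone_a in the frame of scoop between -0.005 and 0.03 m and x of bone_a in the frame of drying_rack below -0.095 m) or (x of bone_b in the frame of scoop between -0.06 and 0.065 m and y of bone_b in the frame of scoop between -0.07 and 0.07 m and z of bone_b in the frame of scoop between -0.005 and 0.03 m and x of bone_b in the frame of drying_rack below -0.095 m))), for 0.2 s.
At the end, for the whole second after the job is handed in: Both bones at rest inside the tray (origins within its walls, under 68 mm above the bench); scoop level on the bench (within 10 mm, 0.06 rad), its lip outside the rack's open front or the pan over 300 mm from its middle; rack moved under 12 mm, lumps under it under 20 mm (x of bone_a in the frame of specimen_tray between -0.1 and 0.1 m and y of bone_a in the frame of specimen_tray between -0.07 and 0.07 m and z of bone_a in the frame of specimen_tray between 0.02 and 0.068 m and linear speed of each of bone_a, bone_b, scoop below 0.03 m/s and x of bone_b in the frame of specimen_tray between -0.1 and 0.1 m and y of bone_b in the frame of specimen_tray between -0.07 and 0.07 m and z of bone_b in the frame of specimen_tray between 0.02 and 0.068 m and height (world z) of scoop between -0.01 and 0.01 m and angle between scoop's own z axis and vertical below 0.06 rad and (x of scoop_lip in the frame of drying_rack below -0.08 m or horizontal distance between scoop and drying_rack above 0.3 m) and distance of drying_rack from where it was at the start of the episode below 0.012 m and distance of each of chalk_lump, brown_lump from where it was at the start of the episode below 0.02 m); the robot touches nothing.
It fails at once if the fingers or the arm touch a toe bone (contact force between any of the fingers, the arm and bone_a above 0.3 N or contact force between any of the fingers, the arm and bone_b above 0.3 N).
It fails at once if the rack's deck is struck by the scoop or the robot (over 3 N) (contact force between rack_deck and scoop above 3 N or contact force between rack_deck and the fingers above 3 N or contact force between rack_deck and the arm above 3 N).
It fails at once if the rack is shifted by 12 mm or more, or a piece drying on it by 15 mm or more (distance of drying_rack from where it was at the start of the episode above 0.012 m or distance of any of rib_piece, matrix_block from where it was at the start of the episode above 0.015 m).
It fails at once if a rock lump under the rack is shifted by 20 mm, or the rock or glue bottle in front of it by 30 mm or more or toppled (distance of any of chalk_lump, brown_lump from where it was at the start of the episode above 0.02 m or distance of any of rock, glue_bottle from where it was at the start of the episode above 0.03 m or angle between glue_bottle's own z axis and vertical above 0.5 rad).
It fails at once if a toe bone is dropped or thrown (faster than 1.3 m/s) (linear speed of any of bone_a, bone_b above 1.3 m/s).
It also fails if it takes over 67 s, if anything falls off the work surface, if the arm or the gripper's body presses on something with over 40 N, if the wrist force passes 120 N, or if a joint passes its speed limit or range.

### The arm

A 6-joint arm with a two-finger parallel gripper is mounted at the origin on a cart in front of the work surface, level with it; the furniture and walls round the work are solid. World frame = base frame: x ahead of the robot, y to its left, z up, the work surface at z = 0. Lengths are in m, angles in rad, forces in N, time in s.
With the tool pointing down it reaches from about 0.35 to 0.85 m from the base axis. Payload 8.1 kg.
Tool frame: the origin (TCP) lies on the centre line of the jaws, within the pads' length; the fingertips stand 14 mm ahead of it and the grasp point (between the pads) lies 5 mm behind it; z points along the fingers, y is the direction in which the jaws open and shut (so a half turn about z gives the same grasp; the last joint's range is limited). The gripper opens to 93 mm and grips with 3 to 60 N. Pads are 15 mm wide; open, the fingers measure 128 mm over their backs; the gripper's body (75 mm by 188 mm) begins 65 mm behind the grasp point.
Start: joints at [-1.241, 0.13, 1.488, -0, 1.523, -0.085], TCP at [0.242, -0.549, 0.233] pointing down, gripper open.
Joint ranges: [-2.96, 2.96], [-0.89, 2.26], [0.02, 2.5], [-1.34, 4.48], [0, 2.73], [-2.66, 2.66]. Speed limits (rad/s): [2.39, 2.39, 2.79, 3.14, 3.14, 3.14].

### API

Orientations are given as a rotation vector (axis times angle).
In Python, from plant import robot gives the robot as it stands.
- The arm moves only by the tool jog_arm, never from a script. Its argument "steps" is a list of rows, each a list of 7 numbers: the closure, from 0 (fully open) to 1 (shut), then the shift along the tool's x, y, z in m, then the turn, a rotation vector about the tool's x, y, z in rad. In form: [[jaw, tx, ty, tz, rx, ry, rz], ...]. A call has 1 to 5 rows; each row is the pose to reach, as a shift and turn from the pose measured when the call began, along the tool's axes at that moment; what a row does not reach only later rows make up. A row lasts 1/8 s, in which the tool goes at most 62.5 mm and 10.7 degrees, less where a joint would pass 70% of its speed; a pose out of reach is approached as far as the arm can. A call with a gripper value outside its range is refused whole. The fingers move at their own pace and stop on an object; "force" is the grip in N (left out, the last holds). Time passes only in rows, so rows that repeat a pose let the fingers close. It gives the time, the measured TCP pose, the force and the opening at its end, in the units of the state.
- robot.read_state(): the state, without advancing time (a new reading comes with each control period).
- robot.read_camera(name): name is "scene" or "top" or "wrist"; returns a dict with "image" (420x560x3 uint8, red, green, blue), "mtx" (3x3 intrinsics, pixels), "extrinsics" (4x4, takes a point from camera to world coordinates); the wrist camera has in their place "tool_from_camera" (4x4, takes a point from camera to tool coordinates, whose origin is the TCP and whose axes are the flange's). Camera axes: x right, y down, z forward; pixel columns grow to the right and rows downward; lengths in m; the calibration is good to about 2 mm. A picture is of the moment at which its call begins: read the wrist's pose just before it. There is no depth.
- robot.close_job(): hands the job in, once; it reports no verdict.
The state is a dict: "t": time; "q": joint angles; "dq": joint speeds; "joint_torque": joint torques, N m; "tool_pos": TCP position; "orientation": TCP orientation; "force": force on the tool from outside, world axes, zero at the start; "wrist_torque": the same for the moment, N m; "opening": finger opening in m.
Only numpy, scipy, OpenCV 4.12 (cv2) and the standard library are available. Lean on these libraries where they do the work, as an engineer would, in place of code of your own. Each camera call takes 0.05 s, during which the arm holds its last target.

## Working session

There is one attempt and no reset: what is moved stays moved. The work goes in short steps, Python scripts to look and compute and a tool call to move; the robot and the scene stay as the last step left them, time stands still between calls to the robot, and variables do not carry over. Pictures are saved under pics/ and viewed, and the job is handed in when it is done.

Besides the shell and the picture viewer there is one more tool, called as name(argument=value, ...) on one line, values as JSON. jog_arm: Moves the arm, as the interface text tells. Its arguments: {"type":"object","properties":{"steps":{"type":"array"},"force":{"type":"number"}},"required":["steps"]}

```bash
ls; mkdir -p pics
python3 - <<'E'
from plant import robot
import cv2,pickle
s=robot.read_state();print(s)
d={}
for n in ["scene","top","wrist"]:
    c=robot.read_camera(n);d[n]=c
    cv2.imwrite(f"pics/{n}0.png",c["image"][:,:,::-1])
    print(n,{k:v for k,v in c.items() if k!="image"})
pickle.dump(d,open("cams0.pkl","wb"))
E
```

```text
pics
{'t': 0.0, 'q': array([-1.24137833e+00,  1.31134973e-01,  1.48927814e+00, -1.53274642e-05,
        1.52296385e+00, -8.53717533e-02]), 'dq': array([-2.68238705e-04,  8.94039206e-05, -2.63441820e-05,  1.06138263e-03,
        6.14185916e-04,  2.65189298e-04]), 'joint_torque': array([ 1.79217259e-03, -5.59849298e+01, -4.91757309e+01,  7.69376848e-02,
        3.58396349e-02, -1.09531918e-04]), 'tool_pos': array([ 0.24165682, -0.54860239,  0.23160368]), 'orientation': array([-3.07253886e+00, -6.46526283e-01,  3.64820551e-04]), 'force': array([-0.46006687, -0.54633676, -0.35276491]), 'wrist_torque': array([-0.03499861, -0.00897019,  0.06021775]), 'opening': 0.09321345924058012}
scene {'mtx': array([[409.76838931,   0.        , 288.18538275],
       [  0.        , 409.76838931, 207.26292678],
       [  0.        ,   0.        ,   1.        ]]), 'extrinsics': array([[-0.6346855 , -0.50882672,  0.58160957, -0.37615073],
       [-0.77257578,  0.40090344, -0.49234448,  0.83797842],
       [ 0.01734875, -0.76182137, -0.64755481,  1.09996979],
       [ 0.        ,  0.        ,  0.        ,  1
[... 271 characters left out ...]
6577, -0.02489476, -0.00697176,  0.07874704],
       [ 0.00878541, -0.07350312, -0.99725629,  1.46866535],
       [ 0.        ,  0.        ,  0.        ,  1.        ]])}
wrist {'mtx': array([[308.12153422,   0.        , 279.05205276],
       [  0.        , 308.12153422, 206.82976089],
       [  0.        ,   0.        ,   1.        ]]), 'tool_from_camera': array([[-5.72542933e-04, -9.61503191e-01, -2.74793168e-01,
         7.80123967e-02],
       [ 9.99999246e-01, -8.49021820e-04,  8.87193409e-04,
         6.83357970e-04],
       [-1.08634469e-03, -2.74792453e-01,  9.61502952e-01,
        -1.52411936e-01],
       [ 0.00000000e+00,  0.00000000e+00,  0.00000000e+00,
         1.00000000e+00]])}
```

View pics/scene0.png

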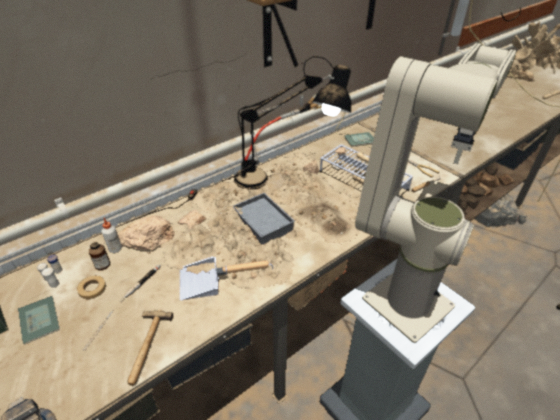

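View pics/top0.png

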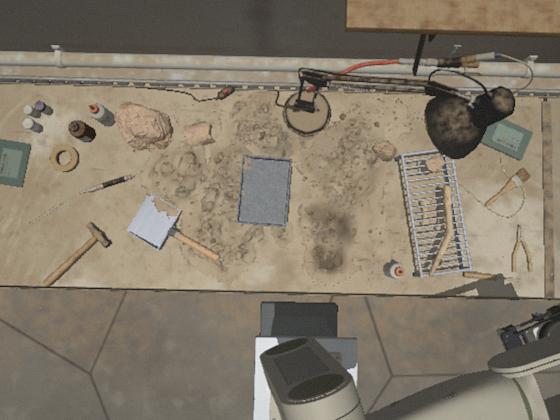

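Run:
```python
import cv2
im=cv2.imread("pics/top0.png")
# crops 
print(im.shape)
cv2.imwrite("pics/top0_l.png",cv2.resize(im[40:300,40:300],None,fx=2.3,fy=2.3,interpolation=cv2.INTER_CUBIC))
cv2.imwrite("pics/top0_r.png",cv2.resize(im[40:300,280:540],None,fx=2.3,fy=2.3,interpolation=cv2.INTER_CUBIC))
```

```text
(420, 560, 3)
```

View crops.

Run:
```python
import cv2
im=cv2.imread("pics/top0.png")
def crop(n,x0,x1,y0,y1,f):
    c=cv2.resize(im[y0:y1,x0:x1],None,fx=f,fy=f,interpolation=cv2.INTER_CUBIC)
    for x in range((x0+9)//10*10,x1,10):
        cv2.line(c,(int((x-x0+.5)*f),0),(int((x-x0+.5)*f),4 if x%50 else 12),(0,0,255),1)
        if x%20==0: cv2.putText(c,str(x),(int((x-x0)*f)-8,22),0,.35,(0,0,255),1)
    for y in range((y0+9)//10*10,y1,10):
        cv2.line(c,(0,int((y-y0+.5)*f)),(6,int((y-y0+.5)*f)),(0,0,255),1)
        if y%20==0: cv2.putText(c,str(y),(8,int((y-y0)*f)+4),0,.35,(0,0,255),1)
    cv2.imwrite(n,c)
crop("pics/rack.png",360,500,135,285,4)
crop("pics/scoop.png",115,235,185,275,6)
crop("pics/tray.png",220,310,140,240,6)
```

```text
(no output)
```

View pics/rack.png

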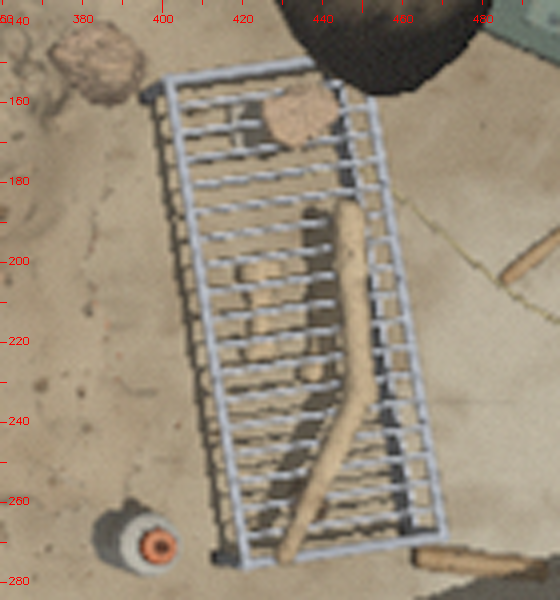

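View pics/scoop.png

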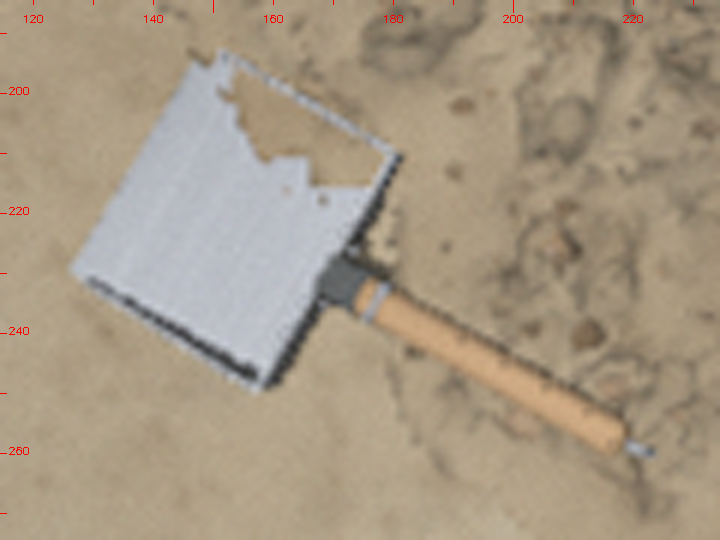

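View pics/tray.png

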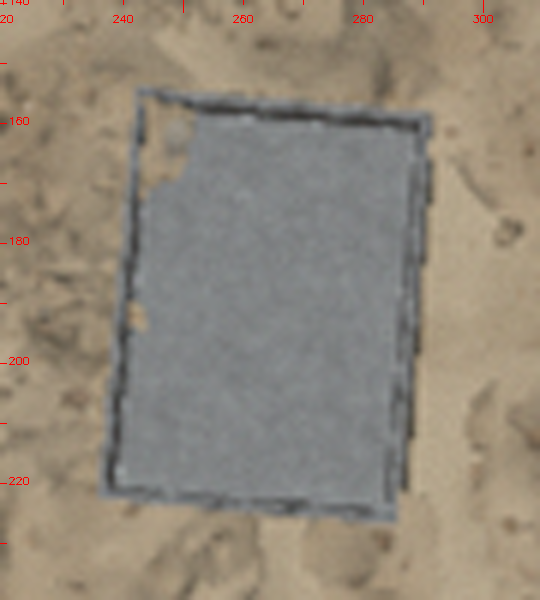

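View pics/wrist0.png

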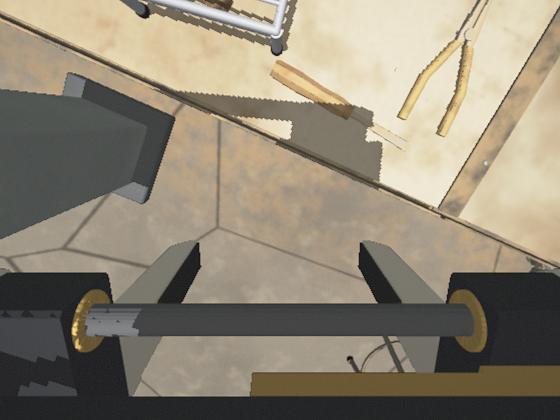

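```bash
cat > h.py <<'E'
import numpy as np,pickle,cv2
from scipy.spatial.transform import Rotation as R
def pix2w(c,uv,z,E=None):
    E=c["extrinsics"] if E is None else E
    K=c["mtx"];d=E[:3,:3]@np.linalg.inv(K)@np.array([uv[0],uv[1],1.])
    o=E[:3,3];return o+d*(z-o[2])/d[2]
def w2pix(c,p,E=None):
    E=c["extrinsics"] if E is None else E
    q=E[:3,:3].T@(np.array(p)-E[:3,3]);q=c["mtx"]@q;return q[:2]/q[2]
def wristE(s,c):
    T=np.eye(4);T[:3,:3]=R.from_rotvec(s["orientation"]).as_matrix();T[:3,3]=s["tool_pos"]
    return T@c["tool_from_camera"]
E
python3 - <<'E'
from h import *
c=pickle.load(open("cams0.pkl","rb"))["top"]
np.set_printoptions(precision=4,suppress=True)
P=lambda u,v,z:pix2w(c,(u,v),z)
print("rack deck corners TL,TR,BR,BL")
for uv in [(402,155),(452,150),(470,269),(421,275)]: print(P(*uv,0.076))
print("tray rim");
for uv in [(243,155),(291,159),(285,226),(237.5,222)]: print(P(*uv,0.052))
print("scoop: lip L R, back-top corners, handle end, handle start")
for uv,z in [((148,194),0.003),((127,230),0.003),((181,210),0.034),((160,248),0.034),((220,258),0.05),((177,235),0.05)]: print(P(*uv,z))
print("bottle",P(399,271.5,.154)); print("rock",P(384,150,.04))
print("bone b ends",P(423.5,202,.015),P(422.5,222,.015),"bonea end",P(437,227,.015))
print("block",P(434,163,.1),"lump shadow",P(423,165,.02))
E
```

```text
rack deck corners TL,TR,BR,BL
[ 0.7186 -0.2751  0.076 ]
[ 0.7381 -0.4283  0.076 ]
[ 0.3777 -0.4818  0.076 ]
[ 0.3563 -0.3344  0.076 ]
tray rim
[0.7106 0.2121 0.052 ]
[0.7019 0.0632 0.052 ]
[0.494  0.0766 0.052 ]
[0.5027 0.2224 0.052 ]
scoop: lip L R, back-top corners, handle end, handle start
[0.5868 0.5143 0.003 ]
[0.471  0.5751 0.003 ]
[0.5364 0.4006 0.034 ]
[0.4173 0.4604 0.034 ]
[0.3916 0.2723 0.05  ]
[0.4584 0.406  0.05  ]
bottle [ 0.3693 -0.2489  0.154 ]
rock [ 0.7402 -0.2277  0.04  ]
bone b ends [ 0.5822 -0.3597  0.015 ] [ 0.5187 -0.3568  0.015 ] bonea end [ 0.5041 -0.4026  0.015 ]
block [ 0.692  -0.3653  0.1   ] lump shadow [ 0.6995 -0.3563  0.02  ]
```

```bash
cat >> h.py <<'E'
def pose(yaw_deg,tilt_deg=0):
    """tool z down, tool x at yaw; tilt: tool z leans toward -toolx (lip-UP negative)"""
    a=np.radians(yaw_deg)
    x=np.array([np.cos(a),np.sin(a),0]);z=np.array([0,0,-1.]);y=np.cross(z,x)
    M=np.c_[x,y,z]
    # rotate about tool y: z leans to -x
    return M@R.from_rotvec([0,-np.radians(tilt_deg),0]).as_matrix()
def delta(p,M):
    from plant import robot
    s=robot.read_state();M0=R.from_rotvec(s["orientation"]).as_matrix()
    t=M0.T@(np.array(p)-s["tool_pos"]);r=R.from_matrix(M0.T@M).as_rotvec()
    print("t",round(s["t"],2),"pos",s["tool_pos"].round(4),"q",s["q"].round(2),"F",s["force"].round(1),"open",round(s["opening"],4))
    a=np.degrees(np.arctan2(M0[1,0],M0[0,0]));print("yaw",a.round(2),"tilt",np.degrees(np.arcsin(-M0[2,0])).round(2),"roll",np.degrees(np.arcsin(-M0[2,1])).round(2))
    print("shift",t.round(4),"turn",r.round(4),"dist",np.linalg.norm(t).round(3),"ang",np.degrees(np.linalg.norm(r)).round(1))
E
python3 - <<'E'
from h import *
delta([0.47,-0.25,0.30],pose(70,20))
delta([0.53,-0.13,0.27],pose(97,35))
E
```

```text
t 0.15 pos [ 0.2417 -0.5487  0.2318] q [-1.24  0.13  1.49 -0.    1.52 -0.09] F [1.1 0.1 0.4] open 0.0935
yaw 23.77 tilt -0.01 roll 0.08
shift [ 0.3293 -0.1815 -0.0679] turn [-0.1421 -0.3305 -0.7983] dist 0.382 ang 50.2
t 0.15 pos [ 0.2417 -0.5487  0.2318] q [-1.24  0.13  1.49 -0.    1.52 -0.09] F [1.1 0.1 0.4] open 0.0935
yaw 23.77 tilt -0.01 roll 0.08
shift [ 0.4326 -0.2671 -0.0377] turn [-0.3908 -0.5254 -1.2356] dist 0.51 ang 80.1
```

jog_arm(steps=[[0,0.1,-0.05,-0.07,0,0,0],[0,0.2,-0.1,-0.07,-0.1,-0.15,-0.4],[0,0.33,-0.18,-0.07,-0.14,-0.33,-0.8],[0,0.33,-0.18,-0.07,-0.14,-0.33,-0.8],[0,0.33,-0.18,-0.07,-0.14,-0.33,-0.8]])

```text
t: 0.78
tool_pos: [0.4271, -0.3096, 0.2957]
orientation: [2.503, 1.551, -0.365]
force: [2.3, -0.0, 1.0]
opening: 0.0929
```

jog_arm(steps=[[0,0,0,0,0,0,0]])

```text
t: 0.9
tool_pos: [0.4308, -0.304, 0.2955]
orientation: [2.493, 1.567, -0.363]
force: [-0.5, -0.8, -0.1]
opening: 0.0926
```

Run:
```python
from h import *
delta([0.53,-0.13,0.27],pose(97,35))
```

```text
t 0.9 pos [ 0.4308 -0.304   0.2955] q [-0.51 -0.12  1.65 -0.3   1.57 -0.06] F [-0.5 -0.8 -0.1] open 0.0926
yaw 64.13 tilt 17.23 roll -1.04
shift [ 0.1985  0.014  -0.0345] turn [-0.235  -0.2966 -0.5198] dist 0.202 ang 36.8
```

jog_arm(steps=[[0,0.2,0.014,-0.035,-0.235,-0.3,-0.52],[0,0.2,0.014,-0.035,-0.235,-0.3,-0.52],[0,0.2,0.014,-0.035,-0.235,-0.3,-0.52],[0,0.2,0.014,-0.035,-0.235,-0.3,-0.52],[0,0.2,0.014,-0.035,-0.235,-0.3,-0.52]])

```text
t: 1.52
tool_pos: [0.5304, -0.1275, 0.2686]
orientation: [1.739, 1.972, -0.555]
force: [-0.3, -0.3, 0.0]
opening: 0.0932
```

Run:
```python
from h import *
from plant import robot
delta([0.53,-0.13,0.27],pose(97,35))
s=robot.read_state();c=robot.read_camera("wrist");c["E"]=wristE(s,c)
c2=robot.read_camera("scene")
pickle.dump((c,c2),open("w1.pkl","wb"))
cv2.imwrite("pics/w1.png",c["image"][:,:,::-1])
cv2.imwrite("pics/s1.png",c2["image"][:,:,::-1])
```

```text
t 1.52 pos [ 0.5304 -0.1275  0.2686] q [ 0.06 -0.09  1.77 -0.62  1.45  0.  ] F [-0.3 -0.3  0. ] open 0.0932
yaw 97.25 tilt 35.16 roll 0.2
shift [-0.0028 -0.0007  0.0002] turn [-0.0017  0.0028  0.0035] dist 0.003 ang 0.3
```

View pics/w1.png

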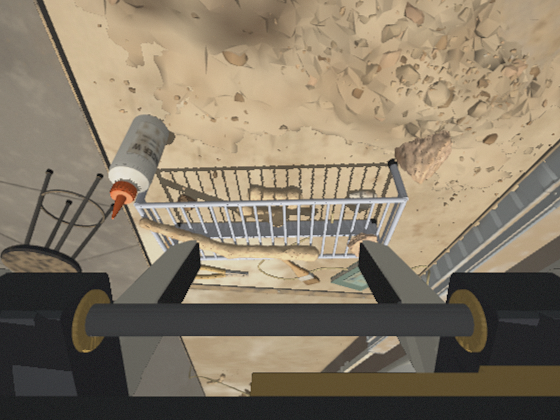

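```bash
cat >> h.py <<'E'
def crop(im,n,x0,x1,y0,y1,f,st=10):
    c=cv2.resize(im[y0:y1,x0:x1],None,fx=f,fy=f,interpolation=cv2.INTER_CUBIC)
    for x in range((x0+st-1)//st*st,x1,st):
        cv2.line(c,(int((x-x0+.5)*f),0),(int((x-x0+.5)*f),6),(0,0,255),1)
        if x%20==0: cv2.putText(c,str(x),(int((x-x0)*f)-8,18),0,.35,(0,0,255),1)
    for y in range((y0+st-1)//st*st,y1,st):
        cv2.line(c,(0,int((y-y0+.5)*f)),(6,int((y-y0+.5)*f)),(0,0,255),1)
        cv2.putText(c,str(y),(8,int((y-y0)*f)+4),0,.35,(0,0,255),1)
    cv2.imwrite(n,c)
E
python3 - <<'E'
from h import *
im=cv2.imread("pics/w1.png")
crop(im,"pics/w1c.png",120,280,145,270,5)
crop(im,"pics/w1d.png",260,420,145,270,5)
E
```

```text
(no output)
```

View pics/w1c.png

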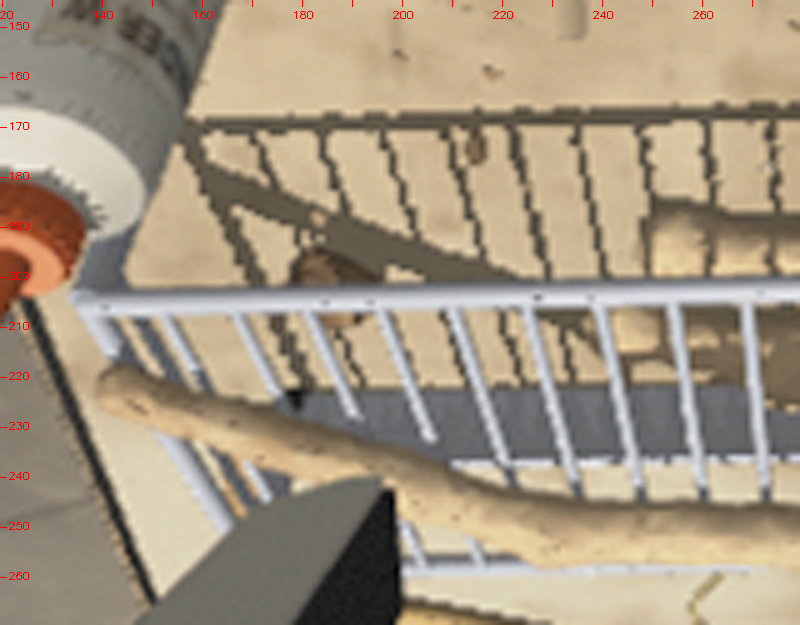

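View pics/w1d.png

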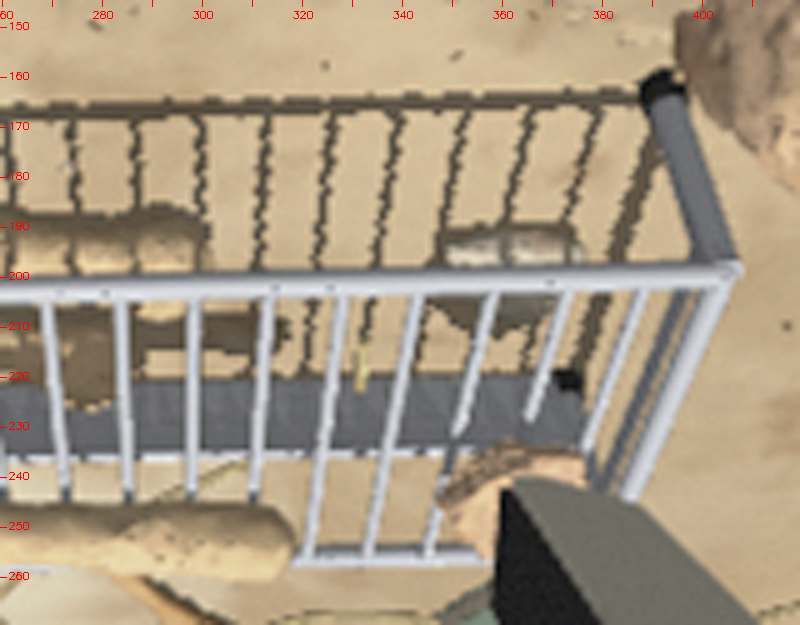

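Run:
```python
from h import *
from scipy.optimize import least_squares
np.set_printoptions(precision=4,suppress=True)
w,_=pickle.load(open("w1.pkl","rb"));top=pickle.load(open("cams0.pkl","rb"))["top"]
w["extrinsics"]=w["E"]
# rack fit; points in rack frame, pixel, cam
L=[(w,(-.075,.185,.0),(391.5,163)),(w,(.075,.185,.0),(372.5,222)),(w,(.075,-.185,.0),(178,225.5)),
(w,(-.075,.185,.076),(405,198)),(w,(-.075,-.185,.076),(136,205)),
(top,(-.075,.185,.076),(402,155)),(top,(.075,-.185,.076),(470,269)),(top,(-.075,-.185,.076),(421,275)),(top,(.075,.185,.076),(452.5,150))]
def f(p,full=False):
    c,s=np.cos(p[2]),np.sin(p[2]);M=np.array([[c,-s,0],[s,c,0],[0,0,1]])
    r=[w2pix(cam,M@np.array(q)+[p[0],p[1],0])-np.array(uv) for cam,q,uv in L]
    return np.array(r) if full else np.concatenate(r)
S=least_squares(f,[.547,-.38,-1.42],loss="soft_l1");print(S.x,np.degrees(S.x[2]));print(f(S.x,True))
p=S.x;np.save("rack.npy",p)
c,s=np.cos(p[2]),np.sin(p[2]);M=np.array([[c,-s,0],[s,c,0],[0,0,1]])
tr=lambda q:M.T@(q-[p[0],p[1],0])
for n,uv,z in [("b L base",(249,196),.012),("b R",(302,194),.012),("b front mid base",(275,187),.008),("a L",(240,208),.015),("a R",(290,212),.015),("a back R blob",(278,225),.0),("chalk",(360,197),.015),("brown",(185,200),.012),]:
    print(n,tr(pix2w(w,uv,z)))
print("top: ");
for n,uv,z in [("b up",(423.5,200),.02),("b down",(423,224),.02),("a dn",(437,228),.02),("bottle",(399,271.5),.154),("rock",(384,150),.04)]: print(n,tr(pix2w(top,uv,z)))
# overlay
im=w["image"][:,:,::-1].copy();im=cv2.resize(im,None,fx=2,fy=2,interpolation=cv2.INTER_CUBIC)
```

```text
[ 0.5507 -0.3807 -1.417 ] -81.18642607553386
[[-0.5977 -1.4842]
 [-1.4651 -2.1322]
 [ 0.5484 -2.6389]
 [-1.649   1.5734]
 [ 0.8969 -0.8523]
 [ 1.0044 -1.0594]
 [ 0.43   -0.5464]
 [ 0.1547 -0.0161]
 [-1.11   -2.2338]]
b L base [-0.0144 -0.0379  0.012 ]
b R [-0.0171  0.0506  0.012 ]
b front mid base [-0.0311  0.0063  0.008 ]
a L [ 0.0135 -0.0564  0.015 ]
a R [0.0272 0.0305 0.015 ]
a back R blob [0.0872 0.0072 0.    ]
chalk [-0.0104  0.1469  0.015 ]
brown [-0.007  -0.1479  0.012 ]
top: 
b up [-0.0165  0.0404  0.02  ]
b down [-0.0294 -0.0343  0.02  ]
a dn [ 0.0124 -0.0525  0.02  ]
bottle [-0.158  -0.1591  0.154 ]
rock [-0.1221  0.2108  0.04  ]
```

Run:
```python
from h import *
delta([0.48,0.12,0.25],pose(165,5))
```

```text
t 1.62 pos [ 0.5303 -0.1296  0.27  ] q [ 0.05 -0.09  1.77 -0.62  1.45  0.01] F [ 0.6 -0.1  1.2] open 0.0927
yaw 96.89 tilt 35.15 roll 0.06
shift [ 0.219  -0.0201 -0.1298] turn [-0.4135  0.4615 -1.1285] dist 0.255 ang 73.8
```

jog_arm(steps=[[0,0.22,-0.02,-0.13,-0.41,0.46,-1.13],[0,0.22,-0.02,-0.13,-0.41,0.46,-1.13],[0,0.22,-0.02,-0.13,-0.41,0.46,-1.13],[0,0.22,-0.02,-0.13,-0.41,0.46,-1.13],[0,0.22,-0.02,-0.13,-0.41,0.46,-1.13]])

```text
t: 2.25
tool_pos: [0.4797, 0.123, 0.2502]
orientation: [0.822, 2.825, -0.182]
force: [-0.5, -1.6, -0.1]
opening: 0.0932
```

Run:
```python
from h import *
delta([0.423,0.329,0.20],pose(-116,0))
```

```text
t 2.25 pos [0.4797 0.123  0.2502] q [ 0.3  -0.25  1.84 -0.21  1.46 -0.69] F [-0.5 -1.6 -0.1] open 0.0932
yaw 147.98 tilt 12.62 roll 3.65
shift [0.1645 0.1453 0.0052] turn [-0.2337  0.1116 -1.6749] dist 0.22 ang 97.1
```

jog_arm(steps=[[0,0.16,0.145,0,-0.23,0.11,-1.67],[0,0.16,0.145,0,-0.23,0.11,-1.67],[0,0.16,0.145,0,-0.23,0.11,-1.67],[0,0.16,0.145,0,-0.23,0.11,-1.67],[0,0.16,0.145,0,-0.23,0.11,-1.67]])

```text
t: 2.88
tool_pos: [0.4262, 0.3275, 0.206]
orientation: [-0.554, 2.994, -0.097]
force: [-0.9, -0.8, -0.3]
opening: 0.0929
```

Run:
```python
from h import *
delta([0.423,0.329,0.20],pose(-116,0))
```

```text
t 2.88 pos [0.4262 0.3275 0.206 ] q [ 0.63 -0.08  1.75 -0.1   1.41 -1.3 ] F [-0.9 -0.8 -0.3] open 0.0929
yaw -158.84 tilt 4.71 roll 4.57
shift [0.003  0.003  0.0055] turn [-0.107   0.0484 -0.7502] dist 0.007 ang 43.5
```

jog_arm(steps=[[0,0.003,0.003,0.005,-0.107,0.048,-0.75],[0,0.003,0.003,0.005,-0.107,0.048,-0.75],[0,0.003,0.003,0.005,-0.107,0.048,-0.75],[0,0.003,0.003,0.005,-0.107,0.048,-0.75],[0,0.003,0.003,0.005,-0.107,0.048,-0.75]])

```text
t: 3.5
tool_pos: [0.4248, 0.3273, 0.2012]
orientation: [-1.657, 2.668, 0.001]
force: [-0.1, -0.6, -0.4]
opening: 0.093
```

Run:
```python
from h import *
from plant import robot
delta([0.423,0.329,0.033],pose(-116,0))
s=robot.read_state();c=robot.read_camera("wrist");c["E"]=wristE(s,c)
pickle.dump(c,open("w2.pkl","wb"))
cv2.imwrite("pics/w2.png",c["image"][:,:,::-1])
t=robot.read_camera("top");cv2.imwrite("pics/t2.png",t["image"][:,:,::-1])
```

```text
t 3.5 pos [0.4248 0.3273 0.2012] q [ 0.56 -0.03  1.71  0.    1.46 -2.12] F [-0.1 -0.6 -0.4] open 0.093
yaw -116.32 tilt 0.08 roll 0.02
shift [-0.0005  0.0025  0.1682] turn [-0.0004  0.0013 -0.0056] dist 0.168 ang 0.3
```

View pics/w2.png

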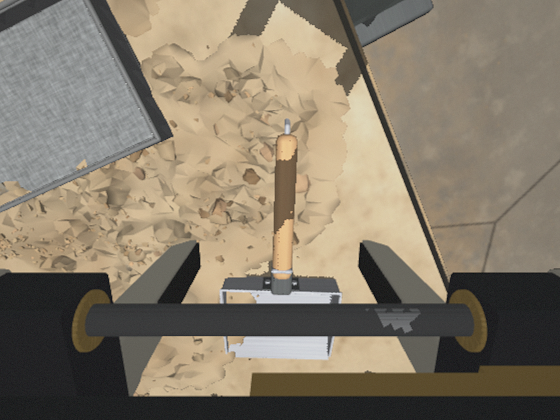

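Run:
```python
from h import *
c=pickle.load(open("w2.pkl","rb"));c["extrinsics"]=c["E"]
crop(cv2.imread("pics/w2.png"),"pics/w2c.png",200,360,110,310,3,10)
P=lambda uv,z=.05:pix2w(c,uv,z)
e=P((287,137));f=P((282,272));b1=P((221,292),.034);b2=P((340,292),.034)
d=f-e;print(e,f,np.degrees(np.arctan2(d[1],d[0])),b1,b2,(b1+b2)/2,np.linalg.norm(b1-b2),"handle len",np.linalg.norm(d), "edge ang",np.degrees(np.arctan2(*(b1-b2)[1::-1]))+0)
```

```text
[0.39364841 0.27722257 0.05      ] [0.46147909 0.40416234 0.05      ] 61.882035022036 [0.54065952 0.4034379  0.034     ] [0.41567559 0.46522813 0.034     ] [0.47816756 0.43433301 0.034     ] 0.13942386764750847 handle len 0.1439260418311958 edge ang -26.3071183808446
```

View pics/w2c.png

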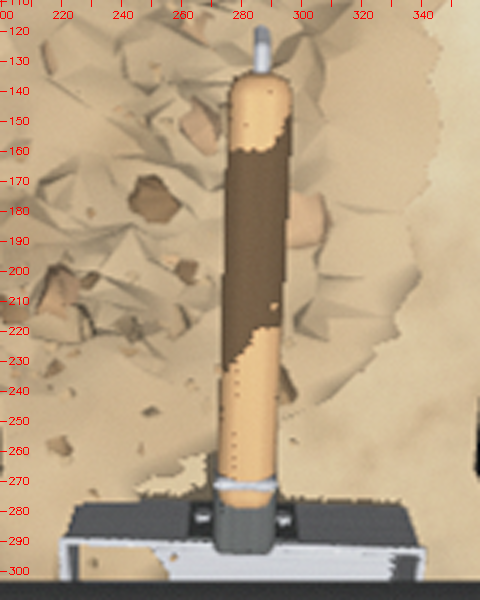

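Run:
```python
from h import *
delta([0.424,0.332,0.034],pose(-117,0))
```

```text
t 3.6 pos [0.4241 0.3279 0.2009] q [ 0.56 -0.03  1.71 -0.    1.46 -2.12] F [-0.2 -0.1 -0.7] open 0.0931
yaw -116.41 tilt 0.06 roll 0.04
shift [-0.0034  0.002   0.1669] turn [-0.0007  0.0011  0.0103] dist 0.167 ang 0.6
```

jog_arm(steps=[[0,-0.003,0.002,0.06,0,0.001,0.01],[0,-0.003,0.002,0.12,0,0.001,0.01],[0,-0.003,0.002,0.15,0,0.001,0.01],[0,-0.003,0.002,0.167,0,0.001,0.01],[0,-0.003,0.002,0.167,0,0.001,0.01]])

```text
t: 4.22
tool_pos: [0.4235, 0.3312, 0.0334]
orientation: [1.639, -2.679, 0.001]
force: [0.1, 0.2, 0.3]
opening: 0.0932
```

jog_arm(steps=[[0.4,0,0,0,0,0,0],[0.7,0,0,0,0,0,0],[1,0,0,0,0,0,0],[1,0,0,0,0,0,0],[1,0,0,0,0,0,0]], force=60)

```text
t: 4.85
tool_pos: [0.4235, 0.3312, 0.0335]
orientation: [1.639, -2.679, 0.001]
force: [-1.0, -0.1, -0.2]
opening: 0.0479
```

jog_arm(steps=[[1,0,0,0,0,0,0],[1,0,0,0,0,0,0],[1,0,0,0,0,0,0]])

```text
t: 5.22
tool_pos: [0.4234, 0.3312, 0.0335]
orientation: [1.639, -2.679, 0.001]
force: [0.1, 0.2, -0.6]
opening: 0.0213
```

Run:
```python
from h import *
from plant import robot
delta([0.424,0.332,0.08],pose(-117,0))
t=robot.read_camera("top");cv2.imwrite("pics/t3.png",t["image"][:,:,::-1])
crop(cv2.imread("pics/t3.png"),"pics/t3c.png",110,240,185,285,5,10)
```

```text
t 5.22 pos [0.4234 0.3312 0.0335] q [ 0.57  0.16  1.84 -0.    1.14 -2.1 ] F [ 0.1  0.2 -0.6] open 0.0213
yaw -117.09 tilt -0.06 roll 0.0
shift [-0.0009 -0.0001 -0.0465] turn [-0.0001 -0.001  -0.0016] dist 0.047 ang 0.1
```

View pics/t3c.png

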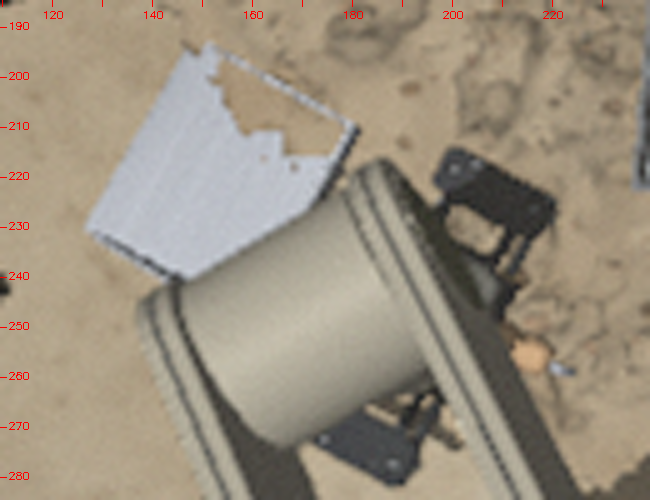

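```bash
cat >> h.py <<'E'
rk=np.load("rack.npy");GL=0.238
def rack2w(x,y):
    c,s=np.cos(rk[2]),np.sin(rk[2]);return rk[:2]+[c*x-s*y,s*x+c*y]
def w2rack(p):
    c,s=np.cos(rk[2]),np.sin(rk[2]);d=np.array(p[:2])-rk[:2];return np.array([c*d[0]+s*d[1],-s*d[0]+c*d[1]])
def lipgo(lipx,y,z,tilt=0,dyaw=0):
    g=rack2w(lipx-GL*np.cos(np.radians(tilt)),y)
    delta([g[0],g[1],z],pose(np.degrees(rk[2])+180+dyaw,tilt))
E
python3 - <<'E'
from h import *
delta([0.424,0.332,0.10],pose(-117,5))
E
```

```text
t 5.28 pos [0.4234 0.3312 0.0335] q [ 0.57  0.16  1.84 -0.    1.14 -2.1 ] F [-0.2 -0.2 -0.6] open 0.0215
yaw -117.09 tilt -0.06 roll 0.01
shift [-0.0009 -0.0001 -0.0665] turn [-0.0002 -0.0883 -0.0016] dist 0.067 ang 5.1
```

jog_arm(steps=[[1,0,0,-0.01,0,0,0],[1,0,0,-0.03,0,-0.04,0],[1,0,0,-0.05,0,-0.087,0],[1,0,0,-0.07,0,-0.087,0],[1,0,0,-0.07,0,-0.087,0]])

```text
t: 5.9
tool_pos: [0.4248, 0.3319, 0.1059]
orientation: [-1.599, 2.613, 0.068]
force: [0.5, -1.0, -2.1]
opening: 0.0213
```

Run:
```python
from h import *
from plant import robot
t=robot.read_camera("scene");cv2.imwrite("pics/s4.png",t["image"][:,:,::-1])
crop(cv2.imread("pics/s4.png"),"pics/s4c.png",150,310,190,320,5,10)
delta([0.45,0.2,0.14],pose(180,5))
```

```text
t 5.95 pos [0.4241 0.3316 0.1044] q [ 0.54 -0.01  1.88  0.05  1.2  -2.15] F [ 0.4 -0.1 -1.3] open 0.0217
yaw -117.08 tilt 5.02 roll 0.07
shift [ 0.1018 -0.083  -0.0445] turn [9.4700e-02 1.0000e-03 1.0939e+00] dist 0.139 ang 62.9
```

View pics/s4c.png

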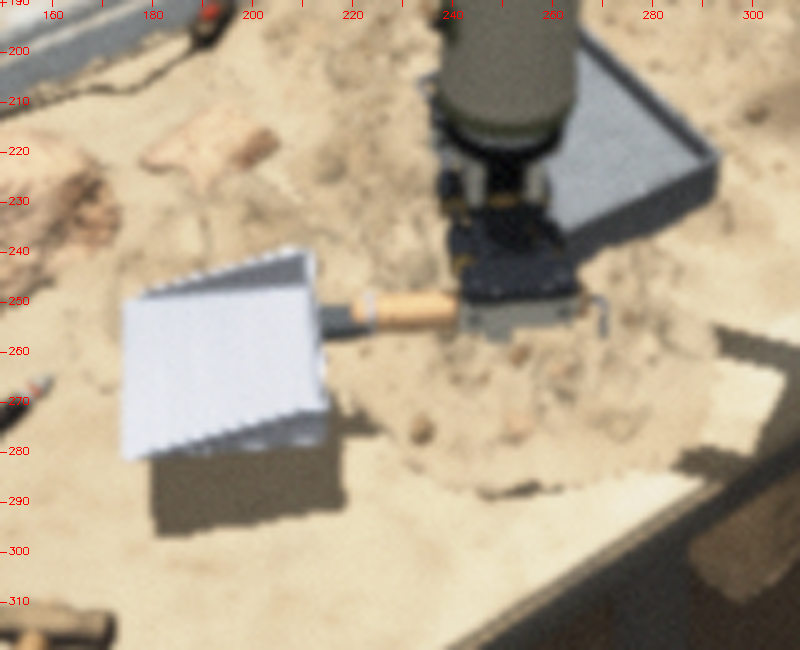

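```bash
cat >> h.py <<'E'
def scoop2w(s,P,gx=-0.173,zt=0.0335,droop=0):
    M=R.from_rotvec(s["orientation"]).as_matrix()
    t=np.array([-(P[0]-gx),P[1],zt-P[2]])
    if droop: t=R.from_rotvec([0,np.radians(droop),0]).apply(t)
    return s["tool_pos"]+M@t
E
python3 - <<'E'
from h import *
from plant import robot
s=robot.read_state();d=pickle.load(open("cams0.pkl","rb"))["scene"]
for P in [(.065,.07,0),(.065,-.07,0),(-.06,.07,.034),(-.06,-.07,.034),(-.06,-.07,0),(-.252,0,0)]:
    print(P,w2pix(d,scoop2w(s,P)).round(1),w2pix(d,scoop2w(s,P,droop=2)).round(1))
E
```

```text
(0.065, 0.07, 0) [174.4 282. ] [175.1 283.7]
(0.065, -0.07, 0) [174.1 249.9] [174.7 251.6]
(-0.06, 0.07, 0.034) [215.  270.9] [215.1 271.7]
(-0.06, -0.07, 0.034) [211.7 239.8] [211.7 240.6]
(-0.06, -0.07, 0) [211.8 246.9] [212.2 247.7]
(-0.252, 0, 0) [270.4 256.9] [270.8 256.3]
```

jog_arm(steps=[[1,0.02,-0.02,-0.03,0.03,0,0.18],[1,0.05,-0.04,-0.045,0.06,0,0.4],[1,0.08,-0.065,-0.045,0.09,0,0.7],[1,0.1,-0.083,-0.045,0.095,0,1.0],[1,0.1,-0.083,-0.045,0.095,0,1.09]])

```text
t: 6.58
tool_pos: [0.4504, 0.1997, 0.1391]
orientation: [-0.242, 3.042, -0.002]
force: [0.5, 0.7, -1.4]
opening: 0.0215
```

Run:
```python
from h import *
lipgo(-.14,-.003,.10,5)
```

```text
t 6.58 pos [0.4504 0.1997 0.1391] q [ 0.33 -0.18  1.97 -0.02  1.27 -1.39] F [ 0.5  0.7 -1.4] open 0.0215
yaw -170.88 tilt 5.15 roll 0.49
shift [-0.0025 -0.2115  0.0413] turn [0.1327 0.0087 1.5698] dist 0.216 ang 90.3
```

jog_arm(steps=[[1,0,-0.03,0,0.03,0,0.18],[1,0,-0.06,0,0.05,0,0.36],[1,0,-0.1,0,0.07,0,0.54],[1,0,-0.13,0,0.08,0,0.72],[1,0,-0.16,0,0.1,0,0.9]])

```text
t: 7.2
tool_pos: [0.4749, 0.0407, 0.1392]
orientation: [1.121, 2.84, -0.09]
force: [0.5, -0.4, -0.6]
opening: 0.0219
```

Run:
```python
from h import *
lipgo(-.14,-.003,.10,3)
```

```text
t 7.2 pos [0.4749 0.0407 0.1392] q [ 0.05 -0.19  1.98 -0.09  1.3  -0.75] F [ 0.5 -0.4 -0.6] open 0.0219
yaw 136.98 tilt 5.9 roll 1.31
shift [-0.0398 -0.0244  0.0441] turn [0.0296 0.0564 0.6636] dist 0.064 ang 38.2
```

jog_arm(steps=[[1,-0.01,-0.005,0,0.01,0.02,0.18],[1,-0.02,-0.01,0.01,0.02,0.03,0.36],[1,-0.03,-0.02,0.02,0.03,0.05,0.54],[1,-0.04,-0.024,0.035,0.03,0.056,0.66],[1,-0.04,-0.024,0.044,0.03,0.056,0.664]])

```text
t: 7.82
tool_pos: [0.4895, -0.0081, 0.0983]
orientation: [2.02, 2.355, -0.056]
force: [-0.1, 0.1, -1.9]
opening: 0.0216
```

Run:
```python
from h import *
from plant import robot
s=robot.read_state();t=robot.read_camera("top");cv2.imwrite("pics/t5.png",t["image"][:,:,::-1])
crop(cv2.imread("pics/t5.png"),"pics/t5c.png",300,480,140,290,4,10)
for P in [(.065,.07,0),(.065,-.07,0),(-.06,.07,.034),(-.06,-.07,.034),(-.06,-.07,0),(-.252,0,0)]:
    q=scoop2w(s,P);print(P,w2pix(t,q).round(1),w2rack(q).round(4),q[2].round(4))
lipgo(-.10,-.003,.036,0)
```

```text
(0.065, 0.07, 0) [388.3 194.9] [-0.138   0.0663] 0.077
(0.065, -0.07, 0) [395.  240.8] [-0.1381 -0.0737] 0.0774
(-0.06, 0.07, 0.034) [348.3 199.3] [-0.2646  0.0665] 0.1045
(-0.06, -0.07, 0.034) [354.8 246.2] [-0.2647 -0.0735] 0.1048
(-0.06, -0.07, 0) [353.7 246.1] [-0.263  -0.0736] 0.0709
(-0.252, 0, 0) [287.7 231.3] [-0.4546 -0.0034] 0.0607
t 7.88 pos [ 0.4887 -0.0077  0.0973] q [-0.08 -0.07  1.94 -0.05  1.26 -0.22] F [-0.8  0.8 -2.7] open 0.0219
yaw 98.88 tilt 2.97 roll 0.23
shift [-0.0368  0.0012  0.0633] turn [-0.004   0.0519  0.0011] dist 0.073 ang 3.0
```

View pics/t5c.png

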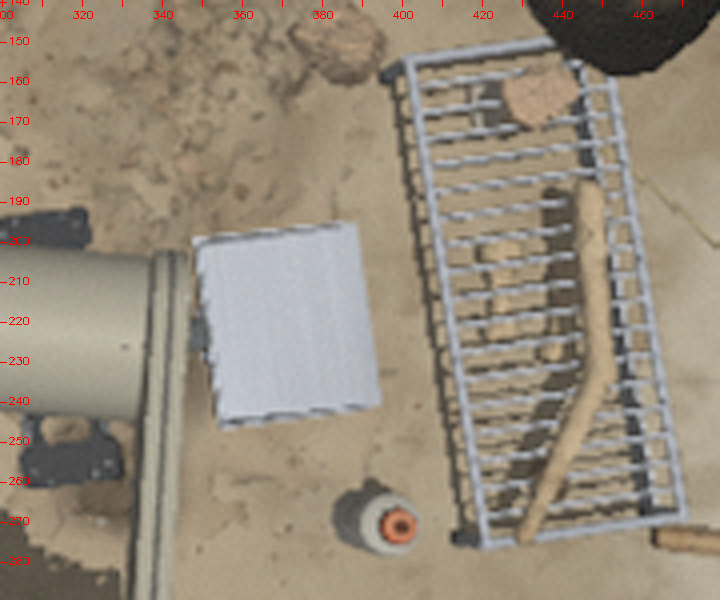

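jog_arm(steps=[[1,-0.01,0.001,0.03,-0.004,0.025,0],[1,-0.02,0.001,0.05,-0.004,0.052,0],[1,-0.037,0.001,0.06,-0.004,0.055,0],[1,-0.037,0.001,0.063,-0.004,0.055,0],[1,-0.037,0.001,0.063,-0.004,0.055,0]])

```text
t: 8.5
tool_pos: [0.496, -0.0472, 0.0367]
orientation: [-2.041, -2.386, -0.004]
force: [-0.6, -0.1, -1.8]
opening: 0.0217
```

Run:
```python
from h import *
lipgo(-.06,-.003,.0335,-.3)
```

```text
t 8.5 pos [ 0.496  -0.0472  0.0367] q [-0.2   0.05  1.95  0.    1.14 -0.36] F [-0.6 -0.1 -1.8] open 0.0217
yaw 98.9 tilt -0.17 roll -0.03
shift [-0.0399 -0.0001  0.0031] turn [0.0005 0.0023 0.0015] dist 0.04 ang 0.2
```

jog_arm(steps=[[1,-0.005,0,0.002,0,0.003,0.001],[1,-0.015,0,0.003,0,0.003,0.001],[1,-0.027,0,0.0032,0,0.003,0.001],[1,-0.037,0,0.0034,0,0.003,0.001],[1,-0.04,0,0.0035,0,0.003,0.001]])

```text
t: 9.12
tool_pos: [0.5026, -0.0876, 0.0334]
orientation: [-2.042, -2.382, -0.007]
force: [-0.0, 1.2, 4.3]
opening: 0.0213
```

Run:
```python
from h import *
lipgo(-.02,-.003,.0335,-.3)
```

```text
t 9.12 pos [ 0.5026 -0.0876  0.0334] q [-0.28  0.09  1.92  0.01  1.14 -0.43] F [-0.   1.2  4.3] open 0.0213
yaw 98.78 tilt -0.33 roll -0.06
shift [-0.039  -0.0003 -0.0003] turn [ 0.001  -0.0005 -0.0006] dist 0.039 ang 0.1
```

jog_arm(steps=[[1,-0.006,0,-0.0002,0,0,0],[1,-0.013,0,-0.0003,0,0,0],[1,-0.02,0,-0.0003,0,0,0],[1,-0.027,0,-0.0003,0,0,0],[1,-0.034,0,-0.0003,0,0,0]])

```text
t: 9.75
tool_pos: [0.5078, -0.1216, 0.0335]
orientation: [-2.042, -2.382, -0.007]
force: [-0.8, -0.3, 0.4]
opening: 0.0216
```

Run:
```python
from h import *
from plant import robot
s=robot.read_state();t=robot.read_camera("top");cv2.imwrite("pics/t6.png",t["image"][:,:,::-1])
crop(cv2.imread("pics/t6.png"),"pics/t6c.png",340,480,140,290,4,10)
q=scoop2w(s,(.065,0,0));print(w2rack(q).round(4),q[2].round(4))
lipgo(.01,-.003,.0335,-.3)
```

```text
[-0.0247 -0.0027] -0.0014
t 9.8 pos [ 0.508  -0.1225  0.0336] q [-0.34  0.12  1.88  0.01  1.14 -0.49] F [-0.4 -0.3  1. ] open 0.0215
yaw 98.77 tilt -0.29 roll -0.07
shift [-0.0337 -0.0004 -0.    ] turn [ 0.0012  0.0001 -0.0008] dist 0.034 ang 0.1
```

View pics/t6c.png

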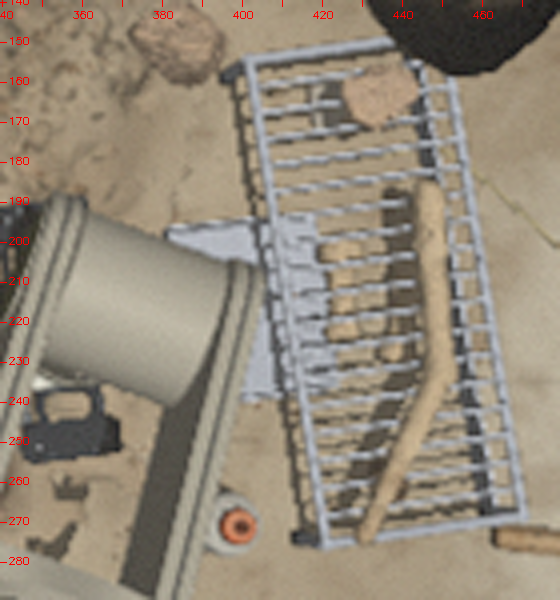

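jog_arm(steps=[[1,-0.006,0,0,0.001,0,0],[1,-0.012,0,0,0.001,0,0],[1,-0.018,0,0,0.001,0,0],[1,-0.024,0,0,0.001,0,0]])

```text
t: 10.3
tool_pos: [0.5117, -0.1465, 0.0335]
orientation: [-2.043, -2.382, -0.006]
force: [0.8, 0.7, 0.7]
opening: 0.0217
```

jog_arm(steps=[[1,-0.005,0,0,0,0,0],[1,-0.01,0,0,0,0,0],[1,-0.015,0,0,0,0,0],[1,-0.02,0,0,0,0,0]])

```text
t: 10.8
tool_pos: [0.5148, -0.1666, 0.0335]
orientation: [-2.043, -2.382, -0.006]
force: [-0.6, 1.5, 1.4]
opening: 0.0214
```

```bash
cat > look.py <<'E'
import sys
from h import *
from plant import robot
n=sys.argv[1]
s=robot.read_state();t=robot.read_camera("top");cv2.imwrite(f"pics/{n}.png",t["image"][:,:,::-1])
crop(cv2.imread(f"pics/{n}.png"),f"pics/{n}c.png",*[int(a) for a in sys.argv[2:6]],int(sys.argv[6]) if len(sys.argv)>6 else 5,10)
q=scoop2w(s,(.065,0,0));print("lip rack",w2rack(q).round(4),"z",q[2].round(4))
E
python3 look.py t7 380 490 140 285; python3 -c "
from h import *
lipgo(.04,-.003,.0335,-.3)"
```

```text
lip rack [ 0.0208 -0.0028] z -0.0013
t 10.85 pos [ 0.515  -0.1671  0.0335] q [-0.41  0.17  1.83  0.    1.15 -0.57] F [-0.9 -0.7  0.3] open 0.0217
yaw 98.76 tilt -0.27 roll -0.03
shift [-0.0185 -0.0004 -0.0001] turn [ 0.0005  0.0005 -0.0009] dist 0.018 ang 0.1
```

View pics/t7c.png

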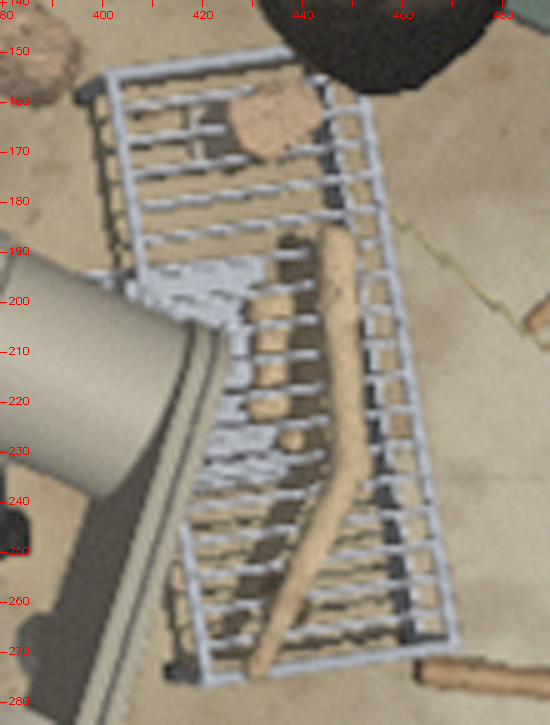

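jog_arm(steps=[[1,-0.005,0,0,0,0,0],[1,-0.01,0,0,0,0,0],[1,-0.015,0,0,0,0,0]])

```text
t: 11.22
tool_pos: [0.5173, -0.1823, 0.0335]
orientation: [-2.043, -2.382, -0.005]
force: [-0.4, 1.3, 1.8]
opening: 0.0217
```

jog_arm(steps=[[1,-0.004,0,0,0,0,0],[1,-0.008,0,0,0,0,0],[1,-0.012,0,0,0,0,0]])

```text
t: 11.6
tool_pos: [0.5192, -0.1944, 0.0335]
orientation: [-2.043, -2.382, -0.006]
force: [1.3, 1.2, 2.0]
opening: 0.022
```

```bash
python3 look.py t8 380 490 140 285; python3 -c "
from h import *
lipgo(.068,-.003,.0335,-.3)"
```

```text
lip rack [ 0.0489 -0.0027] z -0.0011
t 11.65 pos [ 0.5193 -0.1949  0.0335] q [-0.45  0.2   1.79  0.    1.15 -0.61] F [-0.3 -0.3  0.4] open 0.0218
yaw 98.76 tilt -0.25 roll -0.04
shift [-0.0184 -0.0004 -0.0001] turn [ 0.0006  0.0009 -0.001 ] dist 0.018 ang 0.1
```

View pics/t8c.png

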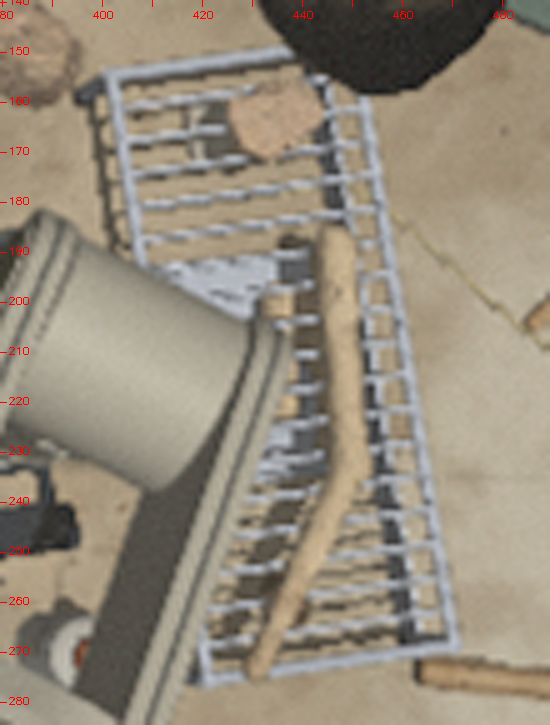

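jog_arm(steps=[[1,-0.003,0,0,0,0,0],[1,-0.006,0,0,0,0,0],[1,-0.009,0,0,0,0,0]])

```text
t: 12.02
tool_pos: [0.5207, -0.2039, 0.0335]
orientation: [-2.043, -2.382, -0.005]
force: [-0.0, 3.0, 2.3]
opening: 0.0214
```

jog_arm(steps=[[1,-0.003,0,0,0,0,0],[1,-0.005,0,0,0,0,0]])

```text
t: 12.28
tool_pos: [0.5215, -0.209, 0.0335]
orientation: [-2.044, -2.382, -0.005]
force: [0.8, 3.1, 1.8]
opening: 0.0215
```

```bash
python3 look.py t9 380 490 140 285; python3 -c "
from h import *
from plant import robot
t=robot.read_camera('scene');cv2.imwrite('pics/s9.png',t['image'][:,:,::-1])
lipgo(.068,-.003,.0335,-.3)"
```

```text
lip rack [ 0.0638 -0.0027] z -0.0011
t 12.38 pos [ 0.5215 -0.2092  0.0334] q [-0.48  0.22  1.77  0.    1.15 -0.63] F [-0.2  0.5  1.9] open 0.0215
yaw 98.75 tilt -0.23 roll -0.04
shift [-0.0039 -0.0005 -0.0001] turn [ 0.0007  0.0012 -0.0011] dist 0.004 ang 0.1
```

View pics/t9c.png

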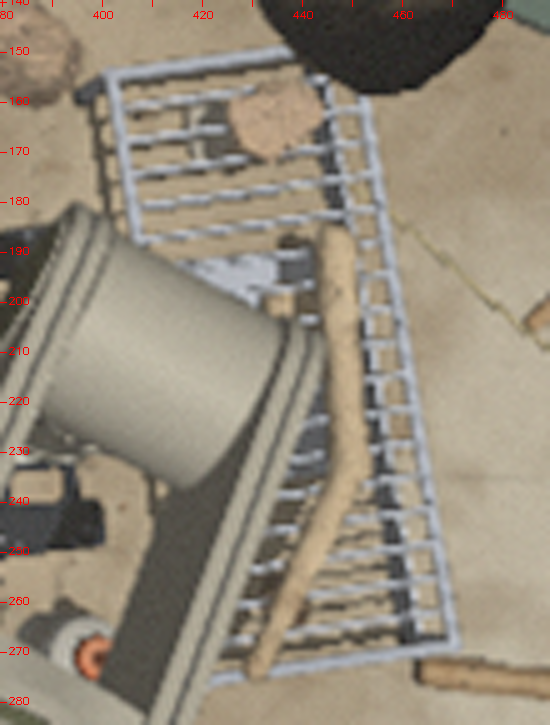

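jog_arm(steps=[[1,-0.002,0,0,0,0,0],[1,-0.004,0,0,0,0,0]])

```text
t: 12.62
tool_pos: [0.5221, -0.2132, 0.0335]
orientation: [-2.044, -2.383, -0.005]
force: [0.4, 2.1, 3.2]
opening: 0.0212
```

jog_arm(steps=[[1,-0.002,0,0,0,0,0],[1,-0.004,0,0,0,0,0]])

```text
t: 12.88
tool_pos: [0.5228, -0.2173, 0.0335]
orientation: [-2.044, -2.383, -0.005]
force: [-0.4, 3.4, 3.2]
opening: 0.0216
```

```bash
python3 look.py t10 380 490 140 285; python3 -c "
from h import *
from plant import robot
t=robot.read_camera('wrist');cv2.imwrite('pics/w10.png',t['image'][:,:,::-1])
lipgo(.068,-.003,.0335,-.3)"
```

```text
lip rack [ 0.0721 -0.0027] z -0.001
t 12.97 pos [ 0.5228 -0.2175  0.0335] q [-0.49  0.23  1.76  0.    1.15 -0.64] F [-0.6  0.2  1.6] open 0.0216
yaw 98.75 tilt -0.21 roll -0.05
shift [ 0.0045 -0.0005 -0.    ] turn [ 0.0008  0.0015 -0.0011] dist 0.005 ang 0.1
```

View pics/t10c.png

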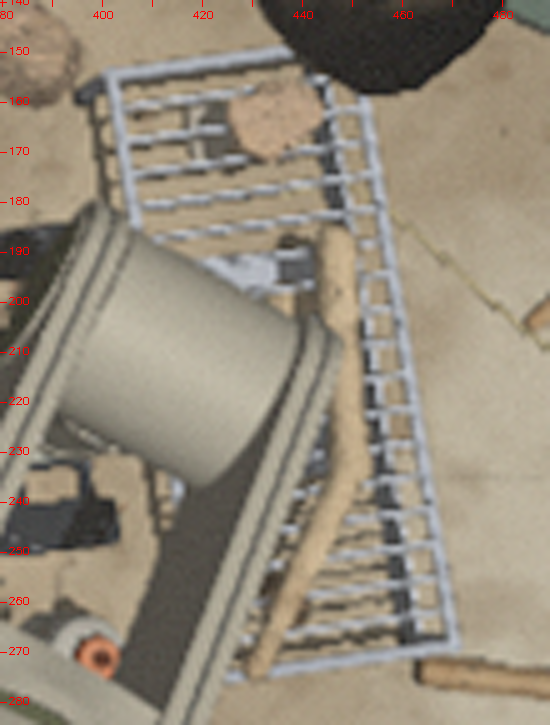

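View pics/w10.png

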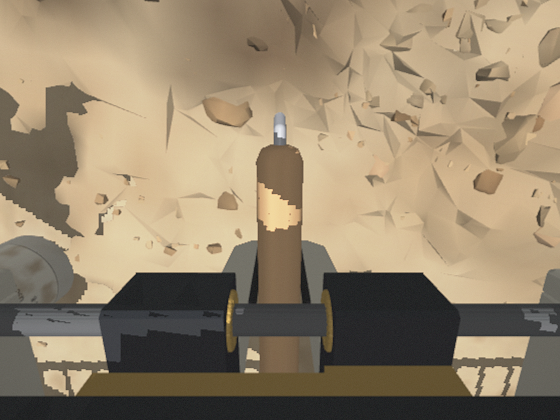

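jog_arm(steps=[[1,0.001,0,0,0,0,0],[1,0.003,0,0,0,0,0],[1,0.005,0,-0.0005,0,0,0],[1,0.007,0,-0.002,0,-0.01,0],[1,0.009,0,-0.004,0,-0.02,0]])

```text
t: 13.6
tool_pos: [0.5208, -0.2079, 0.0369]
orientation: [2.038, 2.375, -0.016]
force: [-0.4, 0.2, -2.4]
opening: 0.0215
```

jog_arm(steps=[[1,0.002,0,-0.001,0,-0.01,0],[1,0.004,0,-0.002,0,-0.02,0],[1,0.006,0,-0.003,0,-0.03,0],[1,0.008,0,-0.004,0,-0.04,0],[1,0.01,0,-0.005,0,-0.05,0]])

```text
t: 14.22
tool_pos: [0.5193, -0.1978, 0.0419]
orientation: [2.013, 2.346, -0.067]
force: [-0.2, 0.9, -3.0]
opening: 0.0214
```

```bash
python3 look.py t11 380 490 140 285; python3 -c "
from h import *
from plant import robot
s=robot.read_state()
print([scoop2w(s,p)[2].round(4) for p in [(.065,0,0),(-.06,0,.034),(-.252,0,0),(.04,0,.032)]])
lipgo(-.05,-.003,.042,4)"
```

```text
lip rack [ 0.0542 -0.0033] z 0.0242
[np.float64(0.0244), np.float64(0.05), np.float64(0.0033), np.float64(0.0546)]
t 14.28 pos [ 0.5193 -0.1975  0.0419] q [-0.42  0.16  1.82 -0.06  1.12 -0.55] F [ 1.3 -0.3 -3. ] open 0.0216
yaw 98.76 tilt 3.82 roll 0.01
shift [ 0.1014 -0.0002 -0.0068] turn [-0.0003 -0.0032 -0.001 ] dist 0.102 ang 0.2
```

View pics/t11c.png

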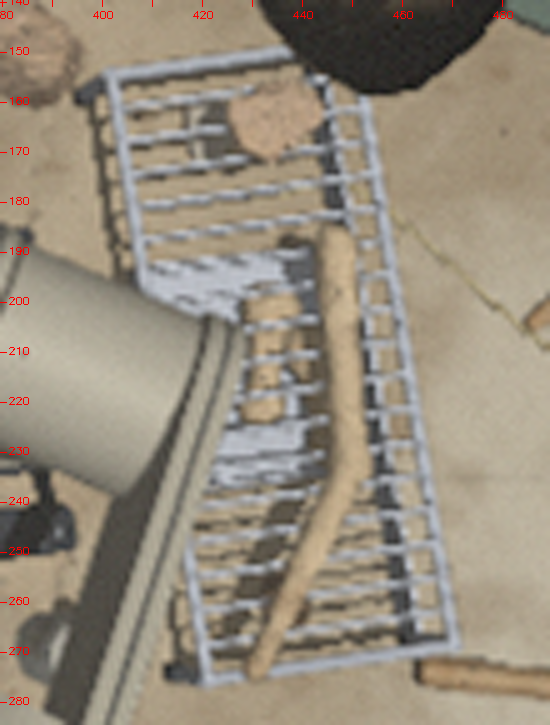

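jog_arm(steps=[[1,0.004,0,-0.0003,0,0,0],[1,0.012,0,-0.0008,0,0,0],[1,0.022,0,-0.0015,0,0,0],[1,0.034,0,-0.0023,0,0,0],[1,0.046,0,-0.0031,0,0,0]])

```text
t: 14.9
tool_pos: [0.5121, -0.151, 0.0419]
orientation: [2.012, 2.346, -0.067]
force: [0.0, -0.5, -2.8]
opening: 0.0218
```

jog_arm(steps=[[1,0.012,0,-0.0008,0,0,0],[1,0.024,0,-0.0016,0,0,0],[1,0.036,0,-0.0024,0,0,0],[1,0.048,0,-0.0032,0,0,0],[1,0.058,0,-0.0039,0,0,0]])

```text
t: 15.52
tool_pos: [0.5031, -0.0927, 0.0419]
orientation: [2.012, 2.346, -0.067]
force: [-0.5, -0.6, -2.6]
opening: 0.0216
```

```bash
python3 look.py t12 340 480 140 285 4; python3 -c "
from h import *
from plant import robot
s=robot.read_state()
print([scoop2w(s,p)[2].round(4) for p in [(.065,0,0),(-.06,0,.034),(-.252,0,0),(.04,0,.032)]])
lipgo(-.13,-.003,.042,4)"
```

```text
lip rack [-0.0521 -0.0031] z 0.0243
[np.float64(0.0241), np.float64(0.0498), np.float64(0.0032), np.float64(0.0544)]
t 15.57 pos [ 0.5029 -0.0918  0.0419] q [-0.24  0.06  1.93 -0.07  1.13 -0.36] F [-0.1  1.2 -3.3] open 0.0215
yaw 98.79 tilt 3.77 roll 0.03
shift [ 0.0745 -0.0001 -0.0051] turn [-0.0005 -0.004  -0.0004] dist 0.075 ang 0.2
```

View pics/t12c.png

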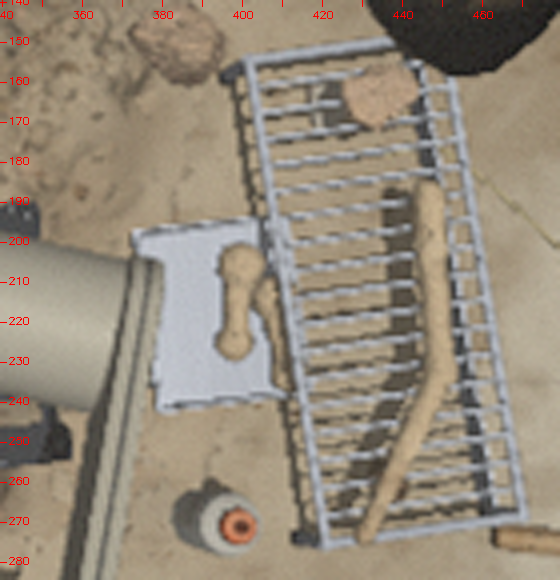

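jog_arm(steps=[[1,0.006,0,-0.0004,0,0,0],[1,0.016,0,-0.001,0,0,0],[1,0.028,0,-0.0018,0,0,0],[1,0.04,0,-0.0026,0,0,0],[1,0.05,0,-0.0033,0,0,0]])

```text
t: 16.2
tool_pos: [0.4951, -0.0414, 0.0418]
orientation: [2.012, 2.347, -0.067]
force: [-0.0, -0.1, -2.0]
opening: 0.0215
```

jog_arm(steps=[[1,0.01,0,-0.004,0,-0.02,0],[1,0.02,0,-0.009,0,-0.05,0],[1,0.03,0,-0.015,0,-0.09,0],[1,0.036,0,-0.022,0,-0.12,0],[1,0.04,0,-0.03,0,-0.15,0]])

```text
t: 16.82
tool_pos: [0.4885, 0.0009, 0.0693]
orientation: [1.932, 2.256, -0.21]
force: [-0.1, 0.4, -2.3]
opening: 0.0214
```

```bash
python3 look.py t13 320 480 140 285 4; python3 -c "
from h import *
from plant import robot
s=robot.read_state()
print([scoop2w(s,p)[2].round(4) for p in [(.065,0,0),(-.06,0,.034),(-.252,0,0),(.04,0,.032)]])
lipgo(-.13,-.003,.042,4)"
```

```text
lip rack [-0.1469 -0.0029] z 0.0877
[np.float64(0.089), np.float64(0.0952), np.float64(0.0205), np.float64(0.1148)]
t 16.88 pos [0.4891 0.0014 0.0703] q [ 0.06 -0.03  1.98 -0.23  1.18 -0.01] F [ 0.2  1.  -2.2] open 0.0216
yaw 98.83 tilt 12.47 roll -0.06
shift [-0.013  -0.0007  0.0319] turn [0.0011 0.1479 0.0004] dist 0.034 ang 8.5
```

View pics/t13c.png

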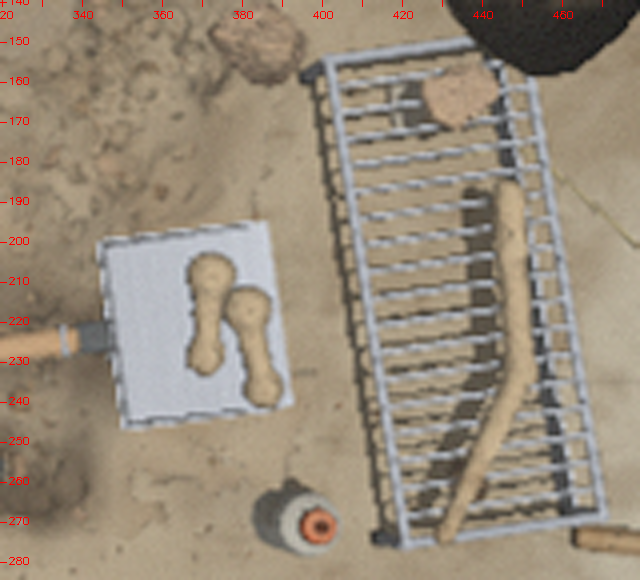

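```bash
cat >> h.py <<'E'
TC=np.array([.6023,.1436]);TY=np.radians(-3.4)
def tray2w(x,y):
    c,s=np.cos(TY),np.sin(TY);return TC+[c*x-s*y,s*x+c*y]
def lippose(tx,ty,lz,tilt,dyaw=0,show=True):
    """scoop heading along tray -y; lip middle at tray (tx,ty), height lz"""
    M=pose(np.degrees(TY)+90+dyaw,tilt);w=tray2w(tx,ty)
    p=np.array([w[0],w[1],lz])-M@np.array([-.238,0,.0335])
    if show: delta(p,M);print("target",p.round(4))
    return p,M
E
python3 - <<'E'
from h import *
from plant import robot
lippose(0,0,.12,12)
lippose(0,0,.06,-20)
E
```

```text
t 16.88 pos [0.4891 0.0014 0.0703] q [ 0.06 -0.03  1.98 -0.23  1.18 -0.01] F [ 0.2  1.  -2.2] open 0.0216
yaw 98.83 tilt 12.47 roll -0.06
shift [ 0.3419  0.1846 -0.1092] turn [0.0463 0.0081 0.2087] dist 0.404 ang 12.3
target [0.6165 0.3829 0.1033]
t 16.88 pos [0.4891 0.0014 0.0703] q [ 0.06 -0.03  1.98 -0.23  1.18 -0.01] F [ 0.2  1.  -2.2] open 0.0216
yaw 98.83 tilt 12.47 roll -0.06
shift [ 0.3005  0.1789 -0.1713] turn [-0.0132  0.5645  0.2162] dist 0.389 ang 34.6
target [0.6149 0.3554 0.1729]
```

jog_arm(steps=[[1,-0.002,0,-0.008,0,0,0],[1,-0.005,0,-0.024,0,0,0],[1,-0.01,0,-0.044,0,0,0],[1,-0.014,0,-0.06,0,0,0],[1,-0.015,0,-0.068,0,0,0]])

```text
t: 17.5
tool_pos: [0.4898, 0.0012, 0.1417]
orientation: [1.931, 2.253, -0.207]
force: [0.4, -0.0, -2.7]
opening: 0.0216
```

Run:
```python
from h import *
from plant import robot
lippose(0,0,.157,12)
```

```text
t 17.5 pos [0.4898 0.0012 0.1417] q [ 0.06 -0.12  1.92 -0.22  1.32 -0.04] F [ 0.4 -0.  -2.7] open 0.0216
yaw 98.77 tilt 12.48 roll -0.19
shift [ 0.3498  0.1837 -0.0753] turn [0.0485 0.008  0.2075] dist 0.402 ang 12.2
target [0.6165 0.3829 0.1403]
```

jog_arm(steps=[[1,0.01,0.005,-0.002,0.002,0,0.01],[1,0.035,0.018,-0.008,0.007,0.001,0.03],[1,0.07,0.037,-0.015,0.01,0.002,0.05],[1,0.105,0.055,-0.0225,0.015,0.002,0.07],[1,0.14,0.074,-0.03,0.02,0.003,0.09]])

```text
t: 18.12
tool_pos: [0.5409, 0.1559, 0.1399]
orientation: [2.04, 2.167, -0.218]
force: [-0.3, -0.4, -2.6]
opening: 0.0218
```

jog_arm(steps=[[1,0.035,0.018,-0.0075,0.005,0,0.025],[1,0.07,0.037,-0.015,0.01,0.001,0.05],[1,0.1,0.053,-0.022,0.015,0.002,0.075],[1,0.125,0.065,-0.027,0.02,0.003,0.09],[1,0.145,0.072,-0.031,0.02,0.003,0.095]])

```text
t: 18.75
tool_pos: [0.6036, 0.3101, 0.1377]
orientation: [2.149, 2.072, -0.227]
force: [-0.3, -0.2, -2.8]
opening: 0.0218
```

```bash
python3 look.py t14 200 330 110 260
python3 - <<'E'
from h import *
lippose(0,0,.10,5)
E
```

```text
lip rack [-0.4391  0.1128] z 0.155
t 18.8 pos [0.6034 0.3124 0.1375] q [ 0.5   0.51  1.22 -0.18  1.52  0.55] F [-2.   0.9 -3.4] open 0.0215
yaw 87.96 tilt 12.06 roll -0.09
shift [0.0749 0.0106 0.0095] turn [0.0052 0.1233 0.0236] dist 0.076 ang 7.2
target [0.6165 0.3832 0.1126]
```

View pics/t14c.png

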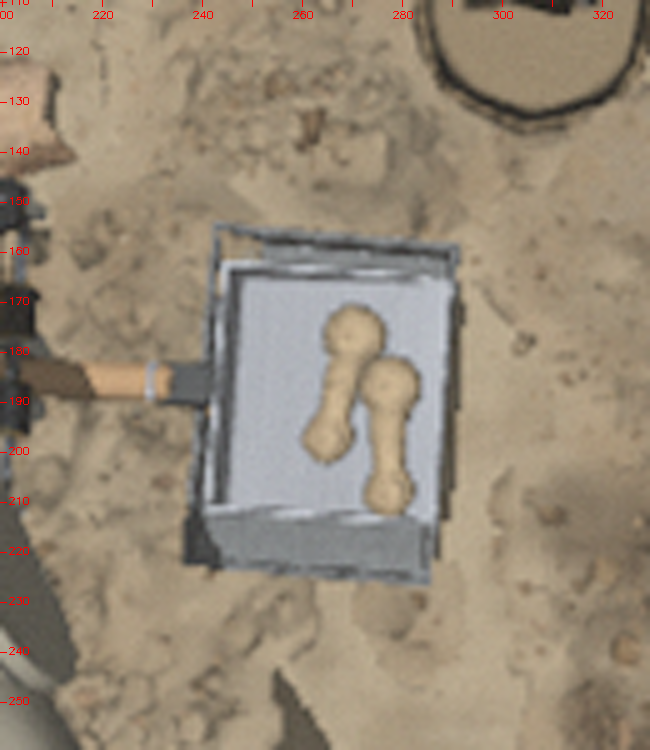

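jog_arm(steps=[[1,0.012,0.002,0.001,0,0.01,0.004],[1,0.03,0.004,0.003,0,0.03,0.01],[1,0.05,0.007,0.006,0.003,0.06,0.015],[1,0.066,0.009,0.008,0.005,0.09,0.02],[1,0.075,0.0106,0.0095,0.005,0.12,0.0236]])

```text
t: 19.42
tool_pos: [0.6166, 0.3841, 0.112]
orientation: [2.241, 2.112, -0.1]
force: [0.3, 0.4, -3.3]
opening: 0.0215
```

Run:
```python
from h import *
lippose(0,0,.06,-8)
```

```text
t 19.43 pos [0.6166 0.3841 0.112 ] q [ 0.52  0.6   1.13 -0.07  1.46  0.59] F [ 0.3  0.4 -3.3] open 0.0215
yaw 86.6 tilt 5.08 roll 0.01
shift [-0.0111 -0.     -0.0134] turn [-2.000e-04  2.284e-01 -0.000e+00] dist 0.017 ang 13.1
target [0.616  0.3742 0.1263]
```

jog_arm(steps=[[1,-0.002,0,-0.002,0,0.04,0],[1,-0.004,0,-0.005,0,0.09,0],[1,-0.007,0,-0.008,0,0.14,0],[1,-0.009,0,-0.011,0,0.19,0],[1,-0.011,0,-0.0134,0,0.228,0]])

```text
t: 20.05
tool_pos: [0.6165, 0.3732, 0.1272]
orientation: [-2.214, -2.084, -0.158]
force: [0.2, -0.7, -2.8]
opening: 0.0218
```

```bash
python3 look.py t15 200 330 110 260;python3 - <<'E'
from h import *
lippose(0,0.0,.052,-14)
lippose(0,0.005,.05,-18)
E
```

```text
lip rack [-0.5093  0.1315] z 0.0604
t 20.1 pos [0.6168 0.3726 0.1274] q [0.41 0.44 1.32 0.13 1.32 0.44] F [ 1.5 -0.1 -3. ] open 0.0219
yaw 86.5 tilt -8.19 roll -0.05
shift [-0.0045 -0.0008 -0.0155] turn [ 0.0013  0.1014 -0.0016] dist 0.016 ang 5.8
target [0.6155 0.366  0.1421]
t 20.1 pos [0.6168 0.3726 0.1274] q [0.41 0.44 1.32 0.13 1.32 0.44] F [ 1.5 -0.1 -3. ] open 0.0219
yaw 86.5 tilt -8.19 roll -0.05
shift [-0.0044 -0.0008 -0.029 ] turn [ 0.0013  0.1712 -0.0015] dist 0.029 ang 9.8
target [0.6154 0.3642 0.1554]
```

View pics/t15c.png

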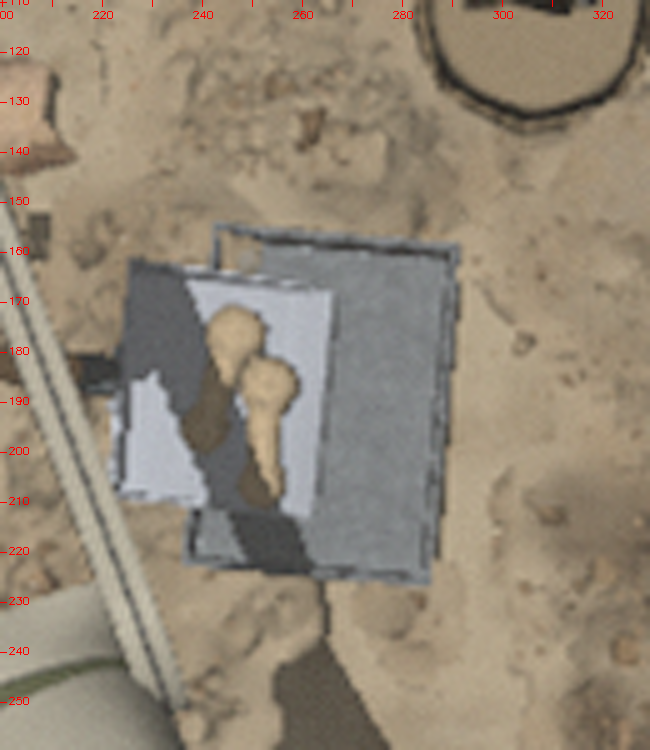

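jog_arm(steps=[[1,-0.001,0,-0.003,0,0.02,0],[1,-0.002,0,-0.006,0,0.04,0],[1,-0.003,0,-0.009,0,0.06,0],[1,-0.004,0,-0.012,0,0.08,0],[1,-0.0045,0,-0.0155,0,0.1,0]])

```text
t: 20.72
tool_pos: [0.6162, 0.366, 0.1421]
orientation: [-2.158, -2.03, -0.265]
force: [0.1, 0.0, -2.2]
opening: 0.0217
```

```bash
python3 look.py t16 200 330 110 260;python3 - <<'E'
from h import *
lippose(0,0.005,.048,-18)
E
```

```text
lip rack [-0.5101  0.1317] z 0.052
t 20.77 pos [0.6166 0.3656 0.1426] q [0.35 0.38 1.38 0.23 1.29 0.36] F [ 1.2  0.5 -2.4] open 0.0214
yaw 86.5 tilt -14.04 roll -0.07
shift [ 0.0012 -0.0011 -0.0108] turn [ 0.0018  0.069  -0.0017] dist 0.011 ang 4.0
target [0.6154 0.3642 0.1534]
```

View pics/t16c.png

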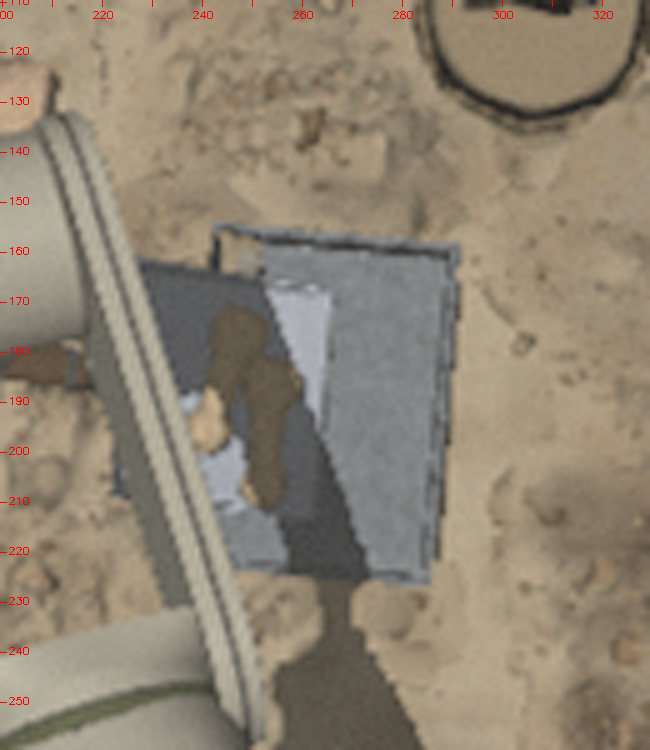

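jog_arm(steps=[[1,0,0,-0.003,0,0.017,0],[1,0,0,-0.0055,0,0.035,0],[1,0.001,-0.001,-0.008,0.001,0.05,0],[1,0.001,-0.001,-0.0108,0.001,0.069,0],[1,0.001,-0.001,-0.0108,0.001,0.069,0]])

```text
t: 21.4
tool_pos: [0.6157, 0.3637, 0.1535]
orientation: [-2.118, -1.992, -0.336]
force: [0.5, -0.3, -2.6]
opening: 0.0215
```

```bash
python3 look.py t17 200 330 110 260;python3 - <<'E'
from h import *
lippose(0,0.015,.048,-22)
E
```

```text
lip rack [-0.5146  0.1321] z 0.048
t 21.45 pos [0.6156 0.3638 0.1534] q [0.31 0.35 1.42 0.31 1.27 0.3 ] F [ 0.3  0.6 -2.8] open 0.0216
yaw 86.48 tilt -18.0 roll -0.02
shift [ 0.0069 -0.0002 -0.0133] turn [ 0.0011  0.0698 -0.0019] dist 0.015 ang 4.0
target [0.6155 0.3663 0.1682]
```

View pics/t17c.png

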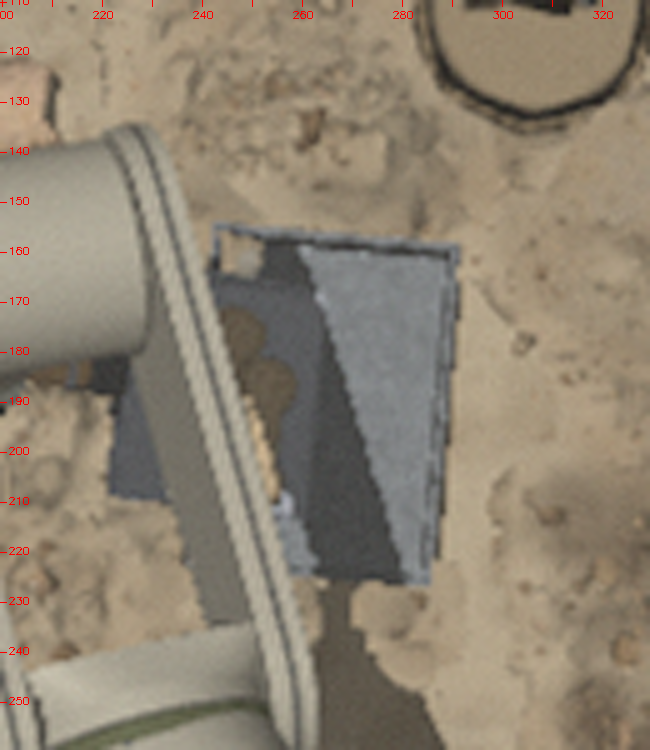

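jog_arm(steps=[[1,0,0,-0.004,0,0.02,0],[1,0,0,-0.008,0,0.04,0],[1,0.001,0,-0.011,0.001,0.055,0],[1,0.001,0,-0.0145,0.001,0.07,0],[1,0.001,0,-0.0145,0.001,0.07,0]])

```text
t: 22.08
tool_pos: [0.6156, 0.3599, 0.1679]
orientation: [-2.077, -1.952, -0.404]
force: [0.4, -0.9, -2.1]
opening: 0.0215
```

```bash
python3 look.py t18 200 330 110 260;python3 - <<'E'
from h import *
lippose(0,0.005,.048,-26)
E
```

```text
lip rack [-0.5187  0.1332] z 0.0476
t 22.12 pos [0.6155 0.3601 0.1678] q [0.27 0.31 1.45 0.38 1.27 0.24] F [ 0.  -0.1 -2.3] open 0.0213
yaw 86.47 tilt -22.01 roll 0.01
shift [-0.0062 -0.0003 -0.0183] turn [ 0.0007  0.0696 -0.0021] dist 0.019 ang 4.0
target [0.6144 0.3475 0.1824]
```

View pics/t18c.png

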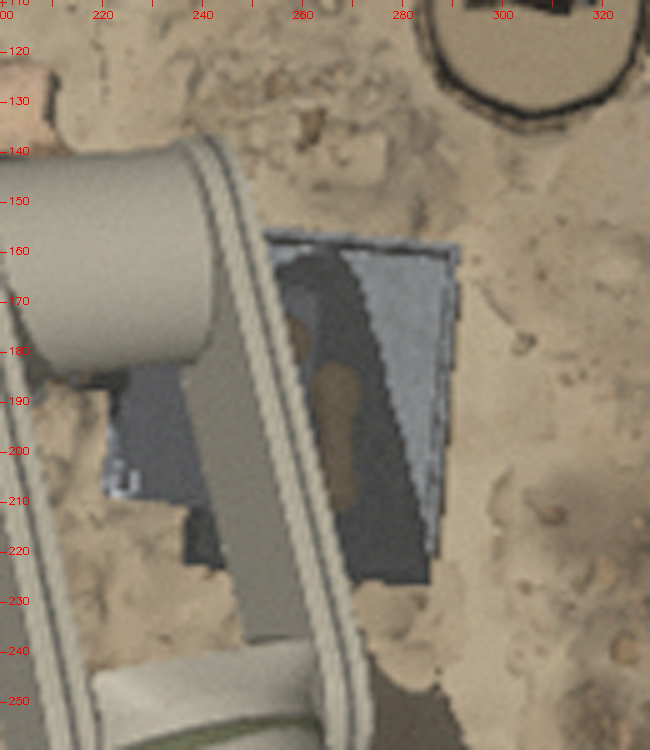

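Run:
```python
from h import *
lippose(0,0.04,.05,-24)
```

```text
t 22.12 pos [0.6155 0.3601 0.1678] q [0.27 0.31 1.45 0.38 1.27 0.24] F [ 0.  -0.1 -2.3] open 0.0213
yaw 86.47 tilt -22.01 roll 0.01
shift [ 0.0286 -0.0004  0.0012] turn [ 0.0007  0.0346 -0.0021] dist 0.029 ang 2.0
target [0.6168 0.387  0.1774]
```

jog_arm(steps=[[1,0.004,0,0,0,0.005,0],[1,0.009,0,0,0,0.01,0],[1,0.014,0,0,0,0.015,0],[1,0.019,0,0,0,0.02,0],[1,0.024,0,0,0,0.03,0]])

```text
t: 22.75
tool_pos: [0.6169, 0.3828, 0.177]
orientation: [-2.058, -1.936, -0.433]
force: [1.4, -0.5, -1.0]
opening: 0.0213
```

```bash
python3 look.py t19 200 330 110 260;python3 - <<'E'
from h import *
lippose(0,0.05,.055,-24)
E
```

```text
lip rack [-0.5447  0.1389] z 0.0504
t 22.8 pos [0.6169 0.3832 0.1772] q [0.29 0.32 1.43 0.41 1.27 0.25] F [ 0.5 -0.3 -1.6] open 0.0217
yaw 86.49 tilt -23.82 roll -0.0
shift [ 0.0147 -0.0004  0.0008] turn [ 0.0008  0.0032 -0.0017] dist 0.015 ang 0.2
target [0.6174 0.397  0.1824]
```

View pics/t19c.png

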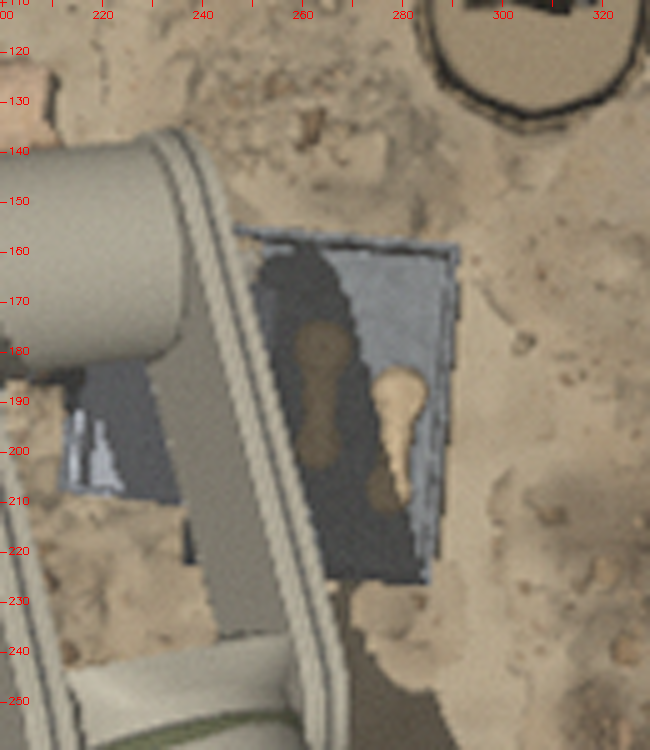

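jog_arm(steps=[[1,0.015,0,-0.004,0,0,0],[1,0.035,0,-0.01,0,0,0],[1,0.06,0,-0.018,0,0,0],[1,0.09,0,-0.025,0,0,0],[1,0.11,0,-0.03,0,0,0]])

```text
t: 23.42
tool_pos: [0.6225, 0.4741, 0.2521]
orientation: [-2.056, -1.937, -0.438]
force: [-0.0, 0.3, -1.2]
opening: 0.0217
```

```bash
python3 look.py t20 60 330 110 290 3;python3 - <<'E'
from h import *
delta([.46,.488,.16],pose(90,0))
E
```

```text
lip rack [-0.6342  0.1589] z 0.1249
t 23.48 pos [0.6225 0.4761 0.2542] q [0.42 0.39 1.2  0.38 1.36 0.43] F [-0.5  0.1  0.9] open 0.0214
yaw 86.72 tilt -24.04 roll -0.24
shift [-0.036  -0.1633  0.0863] turn [ 0.0166 -0.4194 -0.0574] dist 0.188 ang 24.3
```

View pics/t20c.png

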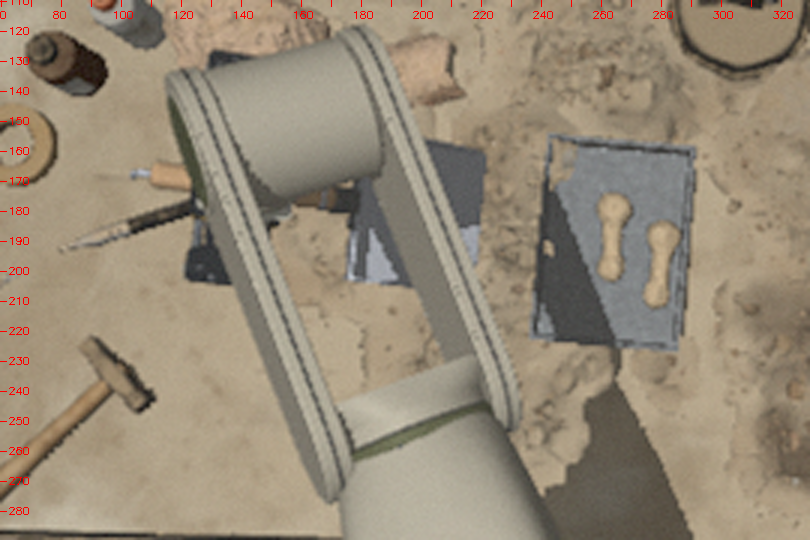

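jog_arm(steps=[[1,-0.01,-0.05,0.01,0,-0.12,-0.02],[1,-0.02,-0.1,0.03,0.01,-0.24,-0.03],[1,-0.03,-0.14,0.06,0.016,-0.36,-0.05],[1,-0.036,-0.163,0.086,0.0166,-0.42,-0.0574],[1,-0.036,-0.163,0.086,0.0166,-0.42,-0.0574]])

```text
t: 24.1
tool_pos: [0.4568, 0.4891, 0.1577]
orientation: [-2.217, -2.226, 0.008]
force: [-0.3, 0.5, -1.9]
opening: 0.0213
```

```bash
python3 look.py t21 60 330 110 290 3;python3 - <<'E'
from h import *
delta([.46,.488,.038],pose(90,0))
E
```

```text
lip rack [-0.6384  0.0048] z 0.125
t 24.15 pos [0.4589 0.4888 0.1596] q [ 0.74  0.36  1.35 -0.    1.43  0.74] F [-0.3  0.1 -0.9] open 0.0216
yaw 90.14 tilt 0.06 roll 0.07
shift [-0.0007  0.0012  0.1216] turn [-0.0012  0.0011  0.0024] dist 0.122 ang 0.2
```

View pics/t21c.png

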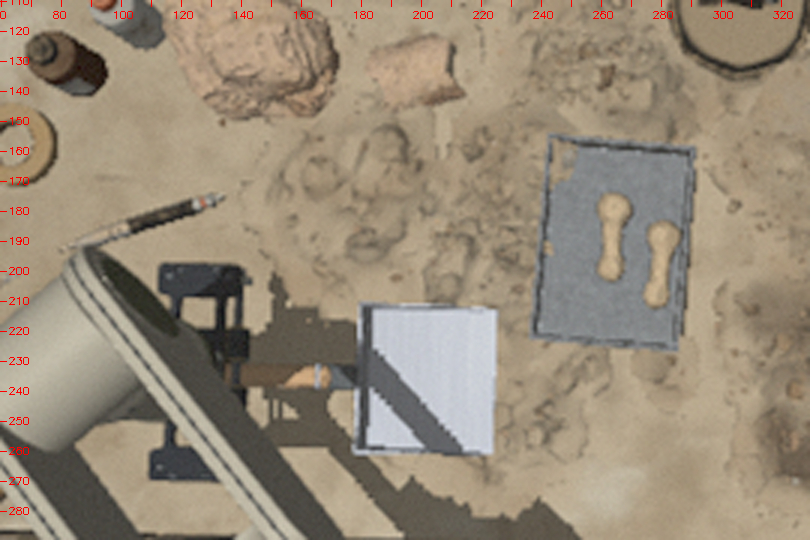

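jog_arm(steps=[[1,0,0,0.03,0,0,0],[1,0,0,0.07,0,0,0],[1,0,0,0.1,0,0,0],[1,0,0.001,0.118,-0.001,0.001,0.002],[1,0,0.001,0.122,-0.001,0.001,0.002]])

```text
t: 24.78
tool_pos: [0.4606, 0.4882, 0.0375]
orientation: [-2.222, -2.22, 0.0]
force: [0.2, -0.4, -1.4]
opening: 0.0218
```

jog_arm(steps=[[1,0,0,0.002,0,0,0],[1,0,0,0.0035,0,0,0],[1,0,0,0.0045,0,0,0],[1,0,0,0.0045,0,0,0]])

```text
t: 25.28
tool_pos: [0.4608, 0.4885, 0.0335]
orientation: [-2.222, -2.22, -0.001]
force: [0.2, -0.2, 0.4]
opening: 0.0216
```

Resting on the bench; open and retreat.

jog_arm(steps=[[0.8,0,0,0,0,0,0],[0.5,0,0,0,0,0,0],[0.2,0,0,0,0,0,0],[0,0,0,0,0,0,0],[0,0,0,0,0,0,0]], force=5)

```text
t: 25.9
tool_pos: [0.4608, 0.4885, 0.0335]
orientation: [-2.222, -2.22, -0.001]
force: [0.0, 0.0, 0.9]
opening: 0.0577
```

jog_arm(steps=[[0,0,0,0,0,0,0],[0,0,0,-0.03,0,0,0],[0,0,0,-0.08,0,0,0],[0,0,0,-0.14,0,0,0],[0,0,0,-0.2,0,0,0]])

```text
t: 26.52
tool_pos: [0.4605, 0.4881, 0.2352]
orientation: [-2.222, -2.22, -0.001]
force: [0.8, 0.1, 1.1]
opening: 0.0928
```

jog_arm(steps=[[0,0.05,0.05,-0.02,0,0,0],[0,0.05,0.05,-0.02,0,0,0],[0,0.05,0.05,-0.02,0,0,0]])

```text
t: 26.9
tool_pos: [0.5109, 0.5384, 0.2545]
orientation: [-2.222, -2.22, 0.0]
force: [0.1, -0.4, -0.2]
opening: 0.0929
```

```bash
python3 look.py t22 60 330 110 290 3
python3 - <<'E'
from h import *
from plant import robot
delta([.46,.488,.038],pose(90,0))
im=cv2.imread("pics/t22.png");crop(im,"pics/t22r.png",360,500,135,285,4)
t=robot.read_camera("scene");cv2.imwrite("pics/s22.png",t["image"][:,:,::-1])
E
```

```text
lip rack [-0.6791  0.0649] z 0.221
t 26.95 pos [0.5104 0.538  0.2545] q [0.74 0.52 0.98 0.   1.65 0.74] F [-0.8 -0.3 -0. ] open 0.0931
yaw 89.96 tilt 0.02 roll 0.03
shift [-0.0499 -0.0502  0.2165] turn [-0.0006  0.0004 -0.0008] dist 0.228 ang 0.1
```

View pics/t22c.png

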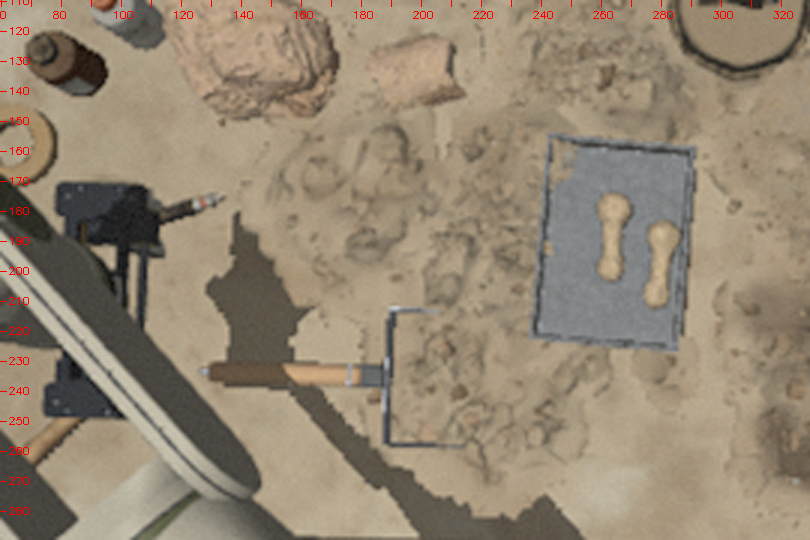

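View pics/t22r.png

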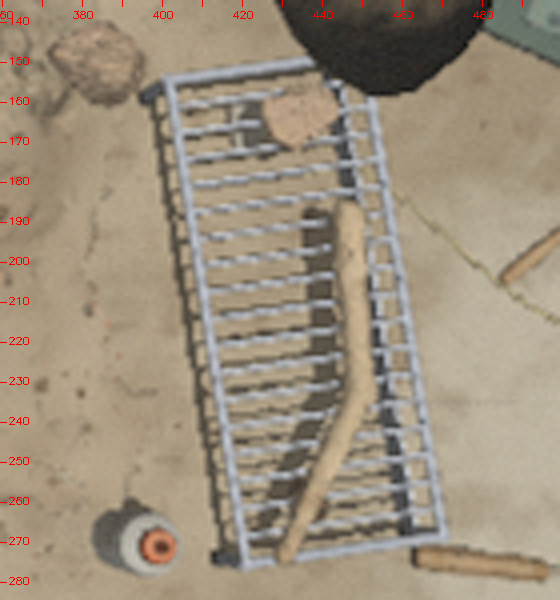

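View pics/s22.png

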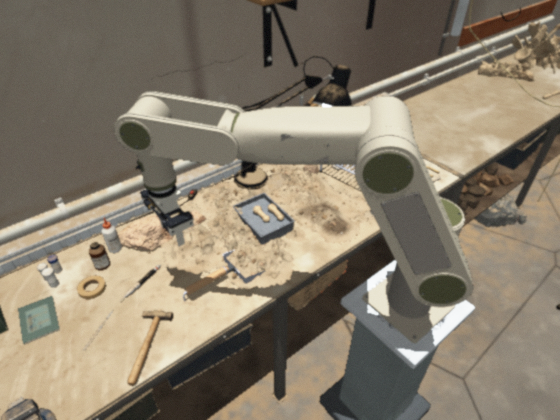

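Run:
```python
from plant import robot
print(robot.close_job())
```

```text
the job is handed in; nothing more can be done
None
```

I gathered both toe bones with the scoop and tipped them into the specimen tray. The scoop lies on the bench left of the tray, and the job was handed in at about 27 s of the 67 s allowed; no verdict was reported.

**How it went:**
- I slid the scoop in level under the deck until its lip was at the back plate. The largest push was about 3.4 N, well under the 10 N that would slide the rack.
- When I lifted, the force sensor showed about 3 N, which matches the scoop plus both bones.
- I drew the bones out with the lip tilted up and tipped them into the tray with the lip about 18 mm above the foam. They slid off one after the other at around 22 degrees.

**Last checks, from the camera images:**
- **Bones:** both lie separately on the foam, inside the tray walls.
- **Rack and surroundings:** the rack, the rib piece, the matrix block, the big rock and the glue bottle are at the same pixel positions as at the start. The spot for the lump at the upper end in the image also looks unchanged. I could not make out the other lump clearly in that last view.
- **Scoop:** it was set down at the same gripper height as when it lay on the bench at the start. The gripper is open and clear of everything.

**One oddity:** in the last top view the bench texture shows through the scoop's pan floor. A smaller patch of this was already visible at the start, so I took it as a drawing effect of the pan lying flush. I did not measure the scoop's height or level after letting go.

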